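Nest the last cells and build up the pack's terminal post

ROBOT

A 6-joint arm with a two-finger parallel gripper is mounted at the origin on the work surface. World frame = base frame: x ahead of the robot, y to its left, z up, the work surface at z = 0. Lengths are in m, angles in degrees, forces in N, time in s.
With the tool pointing down it reaches from about 0.4 to 0.925 m from the base axis. Payload 12.5 kg.
Tool frame: the origin (TCP) lies on the centre line of the jaws, within the pads' length; the fingertips stand ahead of it and the grasp point (between the pads) lies 8 mm behind it (tip_reach is the z of the fingertips in the tool frame, in m); z points along the fingers, y is the line along which they close (so a half turn about z gives the same grasp; the last joint's range is limited). The gripper opens to 95 mm and grips with 3 to 60 N. Pads are 20 mm wide; open, the fingers measure 119 mm over their backs; the gripper's body (75 mm by 180 mm) begins 59 mm behind the grasp point.
Start: joints at [60.871, 28.126, 89.318, -0, 62.55, -6.05], TCP at [0.245, 0.575, 0.196] pointing down, gripper open.
Joint ranges: [-177.58, 177.58], [-47.91, 125.51], [2.72, 160], [-65.01, 245.01], [3.68, 167.84], [-153.87, 153.87]. Speed limits (degrees/s): [127.2, 127.2, 159.86, 180, 180, 180].

INTERFACE

Orientations are given as [roll, pitch, yaw] about the fixed x, y, z axes, in that order (R = Rz(yaw) Ry(pitch) Rx(roll)).
In Python, from station import * gives the robot as it stands.
- The arm moves only by the shell command python3 -m crank 'ROWS' [FORCE]. ROWS is JSON, one flat list of numbers, 7 for each row, row after row: the turn, a rotation vector about the tool's x, y, z in degrees, then the shift along the tool's x, y, z in units of 40 mm (1.0 is 40 mm), then the opening, from 0 (shut) to 1 (fully open). In form: [wx, wy, wz, x, y, z, gripper, wx, wy, wz, x, y, z, gripper, ...]. A call has 1 to 8 rows; each row shifts and turns the commanded pose from where the row before left it, along the tool's axes as they then stand; what a row does not reach is not made up. A row lasts 1/8 s, in which the tool goes at most 62.5 mm and 10.7 degrees, less where a joint would pass 70% of its speed; a pose out of reach is approached as far as the arm can. A call is refused whole if a number of a shift passes 1 or a number of a turn 10.7, either way. A call with a gripper value outside its range is refused whole. The fingers move at their own pace and stop on an object; FORCE is the grip in N (left out, the last holds). Time passes only in rows, so rows that do not move let the fingers close. It gives the time, the measured TCP pose, the force, the opening and the grip force at its end, in the units of the state.
- get_obs(): the state, without advancing time (a new reading comes with each control period).
- read_camera(name): name is "scene" or "top" or "wrist"; returns a dict with "pixels" (420x560x3 uint8, blue, green, red), "K" (3x3 intrinsics, pixels), "distortion" ([k1, k2, p1, p2, k3] as OpenCV has them; the pictures are not rectified), "view" (4x4, takes a point from world to camera coordinates). Camera axes: x right, y up, looking along -z (the intrinsics and any distortion apply to the point x, -y, -z); pixel columns grow to the right and rows downward; lengths in m; the calibration is good to about 2 mm. A picture is of the moment at which its call begins. There is no depth.
- close_job(): hands the job in; it is judged then, once.
The state is a dict: "clock": time; "joints": joint angles; "joint_velocities": joint speeds; "tau": joint torques, N m; "tcp_pos": TCP position; "tcp_rot": TCP orientation; "wrist_force": force on the tool from outside, world axes, zero at the start; "torque": the same for the moment, N m; "width": finger opening in m; "grasp_force": force on a finger pad.
Only numpy, scipy, OpenCV 4.12 (cv2) and the standard library are available. Lean on these libraries where they do the work, as an engineer would, in place of code of your own. Each camera call takes 0.05 s, during which the arm holds its last target. There are 200 camera calls.

TASK

Finish the battery pack: first lay all the loose cells from the rack into a pyramid on the pack's row of three, two in the gaps of the row and a third, if there is one, in the gap on top of those two, their ends level with the row. Then build up the terminal post: the wide insulator disc right down on the base, then all the spacer collars there are (one or two), then the clamp ring, and last the cap, each flat on the one below. Leave the other things on the bench where they are.

Things in the scene. Friction and masses are not known exactly. Their poses are not given: they have to be found in the camera images.
- pack: fixed battery pack base: black plate 90 (x) x 210 (y) x 6 mm, origin at the centre of its underside; at y = -55 mm it carries a row of three bonded cells lying along its x, side by side across y at a pitch of 28 mm (axes 19 mm above the table, tops 32 mm, ends level at x = +/-25 mm and open, no walls there); at y = +55 mm stands the brass terminal post
- gap_left (a point): point fixed to the pack: where the centre of a cell comes that lies in the gap between the row's middle cell and the one towards the post (pack frame 0, -41, 40.9 mm)
- gap_right (a point): the same for the gap between the middle cell and the one away from the post (pack frame 0, -69, 40.9 mm)
- apex (a point): where the centre of a third cell comes, saddled on two cells that lie in both gaps (pack frame 0, -55, 62.8 mm); without those two there is nothing there
- post_foot (a point): centre of the foot of the fixed, upright brass post, on the base plate 6 mm above the table; the post is 16 mm thick and rises 48 mm above this point, its last 8 mm tapering to 6 mm
- rack: fixed grey rack for loose cells to the robot's right of the pack, 30 (x) x 122 (y) mm, origin at the centre of its underside; three shallow grooves along its x, 36 mm apart across y (some may be empty), floor 8 mm and ridges 14 mm above the table; it is shorter than the cells, whose ends stand about 10 mm clear on both sides and can be gripped
- cell1: loose lilac battery cell, a cylinder 26 mm thick and 50 mm long, about 90 g, rolls easily; origin at its centre, its own x is its axis; lies in the rack at the start, axis 21 mm above the table, within 6 mm of central along the groove; identical to the other cells; may be absent. Neighbours in the pyramid lie only 2 mm apart, so place it holding its two flat ends, fingertips not more than about 8 mm below its axis, so that they stay above the layer below
- cell2: loose lilac battery cell, a cylinder 26 mm thick and 50 mm long, about 90 g, rolls easily; origin at its centre, its own x is its axis; lies in the rack at the start, axis 21 mm above the table, within 6 mm of central along the groove; identical to the other cells; may be absent. Neighbours in the pyramid lie only 2 mm apart, so place it holding its two flat ends, fingertips not more than about 8 mm below its axis, so that they stay above the layer below
- cell3: loose lilac battery cell, a cylinder 26 mm thick and 50 mm long, about 90 g, rolls easily; origin at its centre, its own x is its axis; lies in the rack at the start, axis 21 mm above the table, within 6 mm of central along the groove; identical to the other cells; may be absent. Neighbours in the pyramid lie only 2 mm apart, so place it holding its two flat ends, fingertips not more than about 8 mm below its axis, so that they stay above the layer below
- insulator: grey plastic disc, the widest layer, 60 mm wide, 8 mm thick, hole 20 mm; lies flat on the table to the robot's left of the pack at the start; origin at the centre of its underside, z up
- spacer1: small aluminium collar 36 mm wide, 10 mm thick, hole 20 mm; lies flat on the table to the robot's left of the pack at the start; origin at the centre of its underside, z up; may be absent (one or both spacers are there)
- spacer2: second collar like spacer1; may be absent
- clamp_ring: steel ring 50 mm wide, 10 mm thick, hole 20 mm; lies flat on the table to the robot's left of the pack at the start; origin at the centre of its underside, z up
- cap: black cap 40 mm wide, 30 mm tall, closed on top, with a blind hole 20 mm wide and 24 mm deep in its underside; stands mouth down; lies flat on the table to the robot's left of the pack at the start; origin at the centre of its underside, z up
- socket: bystander: steel deep socket standing on end, 24 mm wide, 38 mm tall
- jar: bystander: closed jar, 50 mm wide, 60 mm tall
- tape: bystander: roll of yellow tape, 84 mm wide, 22 mm high
- screwdriver: bystander: screwdriver lying between the robot and the pack
- wrench: bystander: wrench lying beyond the pack
- meter: bystander: hand-held meter, 130 x 70 x 33 mm, lying flat
Things that resemble listed ones, but are neither listed nor needed, are in the scene too. Leave any yellow look-alike of the spacer2 alone. What is shaped like the cell1 but turquoise is not meant.

How it is judged (in metres and radians):
On the way, in this order (a step that is already met when the one before it is completed fails the run):
1. every loose cell lies in the pyramid, released ((distance between cell1 and gap_left below 0.008 m or distance between cell1 and gap_right below 0.008 m or distance between cell1 and apex below 0.008 m) and angle between the x axis of each of cell1, cell2, cell3 and the x axis of pack, either way round below 0.15 rad and linear speed of each of cell1, cell2, cell3 below 0.03 m/s and (distance between cell2 and gap_left below 0.008 m or distance between cell2 and gap_right below 0.008 m or distance between cell2 and apex below 0.008 m) and (distance between cell3 and gap_left below 0.008 m or distance between cell3 and gap_right below 0.008 m or distance between cell3 and apex below 0.008 m) and contact force between each of cell1, cell2, cell3 and the fingers below 0.1 N), for 0.2 s.
2. the insulator lies on the base round the post, released (horizontal distance between insulator and post_foot below 0.004 m and angle between insulator's own z axis and vertical below 0.1 rad and linear speed of insulator below 0.03 m/s and height (world z) of insulator below 0.0085 m and contact force between insulator and the fingers below 0.1 N), for 0.2 s.
3. all spacers lie on the insulator round the post, released (horizontal distance between each of spacer1, spacer2 and post_foot below 0.004 m and angle between each of spacer1, spacer2's own z axis and vertical below 0.1 rad and linear speed of each of spacer1, spacer2 below 0.03 m/s and z of spacer1 in the frame of insulator between 0.006 and 0.0205 m and z of spacer2 in the frame of insulator between 0.006 and 0.0205 m and contact force between each of spacer1, spacer2 and the fingers below 0.1 N), for 0.2 s.
4. the clamp ring lies on the spacers, released (horizontal distance between clamp_ring and post_foot below 0.004 m and angle between clamp_ring's own z axis and vertical below 0.1 rad and linear speed of clamp_ring below 0.03 m/s and z of clamp_ring in the frame of spacer1 above 0.008 m and z of clamp_ring in the frame of spacer2 above 0.008 m and height (world z) of clamp_ring below 0.0365 m and contact force between clamp_ring and the fingers below 0.1 N), for 0.2 s.
5. the cap sits on the clamp ring over the post (horizontal distance between cap and post_foot below 0.004 m and angle between cap's own z axis and vertical below 0.1 rad and linear speed of cap below 0.03 m/s and z of cap in the frame of clamp_ring between 0.008 and 0.0125 m), for 0.2 s.
At the end, for the whole second after the job is handed in: At rest: each cell within 8 mm of a gap (or the apex on two others), axis within 0.15 rad of the row's; on the post insulator, spacers, clamp ring, cap in that order, each flat within 0.1 rad, within 4 mm of the post's axis and seated on the one below within about 2.5 mm (all of step 5 and (distance between cell1 and gap_left below 0.008 m or distance between cell1 and gap_right below 0.008 m or distance between cell1 and apex below 0.008 m) and angle between the x axis of each of cell1, cell2, cell3 and the x axis of pack, either way round below 0.15 rad and linear speed of each of cell1, cell2, cell3, insulator, spacer1, spacer2, clamp_ring below 0.03 m/s and (distance between cell2 and gap_left below 0.008 m or distance between cell2 and gap_right below 0.008 m or distance between cell2 and apex below 0.008 m) and (distance between cell3 and gap_left below 0.008 m or distance between cell3 and gap_right below 0.008 m or distance between cell3 and apex below 0.008 m) and horizontal distance between each of insulator, spacer1, spacer2, clamp_ring and post_foot below 0.004 m and angle between each of insulator, spacer1, spacer2, clamp_ring's own z axis and vertical below 0.1 rad and height (world z) of insulator below 0.0085 m and z of spacer1 in the frame of insulator between 0.006 and 0.0205 m and z of spacer2 in the frame of insulator between 0.006 and 0.0205 m and z of clamp_ring in the frame of spacer1 above 0.008 m and z of clamp_ring in the frame of spacer2 above 0.008 m and height (world z) of clamp_ring below 0.0365 m); the robot touches nothing.
It fails at once if a bystander (socket, jar, tape, screwdriver, wrench or meter) is moved more than 40 mm (distance of any of socket, jar, tape, screwdriver, wrench, meter from where it was at the start of the episode above 0.04 m).
Of cell1, cell2, cell3 only 2 to 3 are there at a start; the rules pass over those that are not, and their reading is None.
Of spacer1, spacer2 only 1 to 2 are there at a start; the rules pass over those that are not, and their reading is None.
At some moment in a run one of insulator, spacer1, spacer2, clamp_ring, cap may be knocked a few centimetres aside while the robot is not near it.
It also fails if it takes over 210 s, if anything falls off the work surface, if the arm or the gripper's body presses on something with over 40 N, if the wrist force passes 120 N, or if a joint passes its speed limit or range.

## Working session

There is one attempt and no reset: what is moved stays moved. The work goes in short steps, Python scripts to look and compute and a shell command to move; the robot and the scene stay as the last step left them, time stands still between calls to the robot, and variables do not carry over. Pictures are saved under pics/ and viewed, at most 14 in all, crops included, and the job is handed in when it is done.

```bash
ls; mkdir -p pics; python3 - <<'E'
from station import *
import cv2,numpy as np
o=get_obs();print(o)
for n in("scene","top"):
    c=read_camera(n);cv2.imwrite(f"pics/{n}0.png",c["pixels"]);print(n,c["K"],c["distortion"],np.round(c["view"],3).tolist())
E
```

```text
pics
{'clock': 0.0, 'joints': array([ 6.08707914e+01,  2.81642981e+01,  8.93503416e+01, -1.85875302e-03,
        6.25492666e+01, -6.05051079e+00]), 'joint_velocities': array([-0.10666301,  0.01103586,  0.07983014,  0.00180025, -0.00123775,
       -0.05092983]), 'tau': array([-1.29514810e-03, -6.12632632e+01, -2.58187151e+01,  6.91069616e-02,
        4.81841702e-02, -5.67055599e-05]), 'tcp_pos': array([0.24485395, 0.57475052, 0.19575883]), 'tcp_rot': array([-1.79936276e+02, -5.09672342e-03,  1.56922157e+02]), 'wrist_force': array([-0.11211072,  0.1061908 ,  0.06483464]), 'torque': array([ 0.03381786,  0.00120036, -0.00884189]), 'grasp_force': 0.0, 'width': 0.09529074476917405}
scene [[540.63241065   0.         276.58722322]
 [  0.         540.63241065 203.30501772]
 [  0.           0.           1.        ]] [-0.00114838  0.          0.          0.          0.        ] [[0.025, 1.0, -0.01, -0.005], [-0.873, 0.026, 0.487, 0.471], [0.487, -0.004, 0.873, -1.526], [0.0, 0.0, 0.0, 1.0]]
top [[379.87781186   0.         278.80579627]
 [  0.         379.87781186 207.12086474]
 [  0.           0.           1.        ]] [0.03410007 0.         0.         0.         0.        ] [[-0.016, -1.0, 0.002, -0.014], [0.998, -0.016, 0.065, -0.574], [-0.065, 0.003, 0.998, -1.04], [0.0, 0.0, 0.0, 1.0]]
```

View pics/scene0.png

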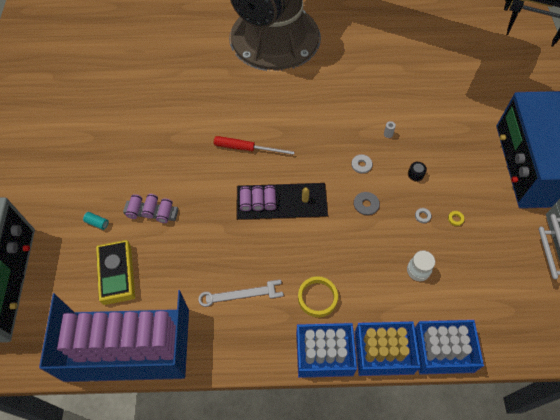

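View pics/top0.png

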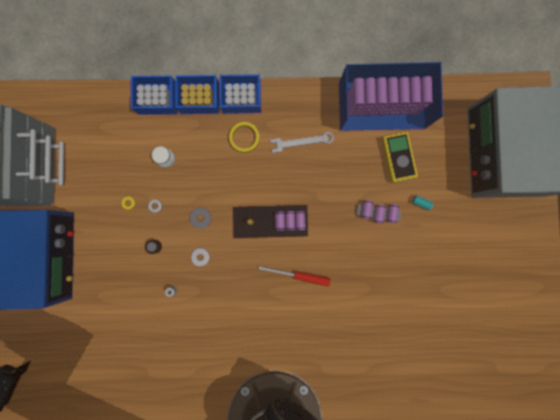

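The scene view shows three lilac cells in the rack at (134,206), (150,205) and (165,210), with a turquoise look-alike at (95,220). The pack row is at (257,197) and the post at (306,196).

Candidates for each part:
- **Insulator:** dark grey disc at (366,203), the larger of the two discs.
- **Clamp ring:** light steel ring at (362,163).
- **Spacer:** (423,215). The yellow ring at (456,218) and the socket at (390,130) are the look-alikes.
- **Cap:** (417,171). The jar at (421,266) is a bystander.

The top view agrees and shows only one spacer, at (154,206).

```bash
cat >h.py <<'E'
from station import *
import cv2,numpy as np
def ray(c,uv,z):
    "pixels -> world points on the plane at height z"
    p=cv2.undistortPoints(np.float64(uv).reshape(-1,1,2),c["K"],np.float64(c["distortion"]))[:,0]
    d=np.c_[p[:,0],-p[:,1],-np.ones(len(p))]@c["view"][:3,:3]
    o=-c["view"][:3,:3].T@c["view"][:3,3]
    return o+d*((z-o[2])/d[:,2:])
def blobs(c,lo,hi,amin=20,roi=None):
    m=cv2.inRange(cv2.cvtColor(c["pixels"],cv2.COLOR_BGR2HSV),lo,hi)
    if roi is not None:
        k=np.zeros_like(m);x0,y0,x1,y1=roi;k[y0:y1,x0:x1]=1;m*=k
    cs=cv2.findContours(m,cv2.RETR_EXTERNAL,cv2.CHAIN_APPROX_NONE)[0]
    return [q for q in cs if cv2.contourArea(q)>=amin]
def go(x,y,z,yaw):
    "print total move from the present tcp to target, pointing down (turn first)"
    o=get_obs();r=o["tcp_rot"];w=(r[2]-yaw+180)%360-180
    d=np.array([x,y,z])-o["tcp_pos"];a=np.radians(yaw);c,s=np.cos(a),np.sin(a)
    u=np.array([c*d[0]+s*d[1],s*d[0]-c*d[1],-d[2]])/.04
    print("turn wz",round(w,1),"then shift",np.round(u,2),"| tcp",np.round(o["tcp_pos"],4),np.round(r,1),"w",round(o["width"],4),"t",o["clock"])
E
python3 - <<'E'
from h import *
for n,rois in (("top",dict(cells=(355,190,405,235),row=(270,200,310,240),ins=(186,204,214,232),clamp=(188,246,213,270),sp=(145,197,165,215),yel=(118,195,137,212),cap=(143,237,163,256),sock=(162,284,178,300))),
  ("scene",dict(cells=(120,190,185,230),row=(237,180,278,214),ins=(350,188,384,218),clamp=(348,150,376,176),sp=(412,205,434,225),yel=(446,208,467,228),cap=(405,158,430,183)))):
    c=read_camera(n);hsv=cv2.cvtColor(c["pixels"],cv2.COLOR_BGR2HSV)
    for k,(x0,y0,x1,y1) in rois.items():
        if k in("cells","row"): bs=blobs(c,(130,40,50),(165,255,255),15,(x0,y0,x1,y1));z=.022
        else:
            bs=blobs(c,(0,0,0),(179,255,60),20,(x0,y0,x1,y1)) if k=="cap" else blobs(c,(15,150,90),(40,255,255),10,(x0,y0,x1,y1)) if k=="yel" else blobs(c,(0,0,60),(179,70,255),15,(x0,y0,x1,y1)); z=.009
        for b in bs:
            P=ray(c,b.reshape(-1,2),z);q=cv2.minAreaRect((P[:,:2]*1000).astype(np.float32));print(n,k,cv2.contourArea(b),np.round(q[0],1),np.round(q[1],1),round(q[2],1))
    bs=blobs(c,(0,0,0),(179,255,50),300,(225,195,320,245) if n=="top" else (228,178,335,225))
    for b in bs:
        P=ray(c,b.reshape(-1,2),.006);q=cv2.minAreaRect((P[:,:2]*1000).astype(np.float32));print(n,"pack",np.round(q[0],1),np.round(q[1],1),round(q[2],1))
E
```

```text
top cells 137.0 [ 551.  -300.6] [28.5 45.8] 81.7
top cells 135.0 [ 551.1 -335.7] [27.5 47.3] 87.9
top cells 137.0 [ 563.7 -266. ] [28.3 47.6] 81.9
top row 562.5 [537.6 -53.4] [83.2 55.4] 89.1
top ins 312.0 [547.8 198.2] [55.9 56.1] 89.7
top clamp 254.5 [439.3 198.4] [49.9 49.8] 89.8
top sp 131.0 [584.8 325. ] [36.  35.2] 44.4
top yel 186.5 [594.4 398.4] [44.5 42.1] 89.1
top cap 27.5 [473.8 318.3] [30.8 17.8] 16.9
top sock 78.0 [347.7 280.9] [23.5 30.6] 44.4
scene cells 210.5 [ 562.4 -265.4] [27.1 59.3] 79.7
scene cells 232.0 [ 549.9 -336.1] [27.8 59.9] 79.0
scene cells 229.5 [ 548.8 -299.4] [27.4 60.1] 79.5
scene row 797.5 [535.  -53.4] [83.5 66.4] 88.7
scene ins 430.5 [549.8 199.5] [58.5 58.3] 88.3
scene clamp 280.0 [439.7 200.5] [48.1 52.5] 84.7
scene sp 175.5 [585.2 324.8] [37.  36.2] 88.3
scene yel 215.0 [595.2 397.7] [38.6 46.7] 52.7
scene cap 242.0 [466.1 329.4] [38.4 54.9] 66.8
scene pack [536.3   3.2] [ 88.7 207.1] 0.6
```

```bash
python3 -c "
from h import *
go(.553,-.3,.2,81)"; 
```

```text
turn wz 75.9 then shift [-20.4   11.03  -0.1 ] | tcp [0.2449 0.5749 0.196 ] [-180.    -0.   156.9] w 0.0951 t 0.2
```

```bash
python3 -m crank '[0,0,9.5,0,0,0,1,0,0,9.5,0,0,0,1,0,0,9.5,0,0,0,1,0,0,9.5,0,0,0,1,0,0,9.5,0,0,0,1,0,0,9.5,0,0,0,1,0,0,9.5,0,0,0,1,0,0,9.5,0,0,0,1]' 20
python3 -m crank '[0,0,0,-0.93,0.5,0,1,0,0,0,-0.93,0.5,0,1,0,0,0,-0.93,0.5,0,1,0,0,0,-0.93,0.5,0,1,0,0,0,-0.93,0.5,0,1,0,0,0,-0.93,0.5,0,1,0,0,0,-0.93,0.5,0,1,0,0,0,-0.93,0.5,0,1]'
python3 -m crank '[0,0,0,-0.93,0.5,0,1,0,0,0,-0.93,0.5,0,1,0,0,0,-0.93,0.5,0,1,0,0,0,-0.93,0.5,0,1,0,0,0,-0.93,0.5,0,1,0,0,0,-0.93,0.5,0,1,0,0,0,-0.93,0.5,0,1,0,0,0,-0.93,0.5,0,1]'
python3 -m crank '[0,0,0,-0.93,0.5,0,1,0,0,0,-0.93,0.5,0,1,0,0,0,-0.93,0.5,0,1,0,0,0,-0.93,0.5,0,1,0,0,0,-0.93,0.5,0,1,0,0,0,-0.93,0.5,0,1,0,0,0,0,0,0,1]'
python3 - <<'E'
from h import *
go(.553,-.3,.2,81)
c=read_camera("wrist");cv2.imwrite("pics/w1.png",c["pixels"]);print(c["K"].round(1).tolist(),c["distortion"],np.round(c["view"],3).tolist())
E
```

```text
clock: 1.2
tcp_pos: [0.245, 0.5749, 0.1962]
tcp_rot: [-180.0, 0.0, 80.6]
wrist_force: [0.2, 0.8, 0.1]
width: 0.0951
grasp_force: 0.0
clock: 2.2
tcp_pos: [0.3563, 0.2546, 0.1964]
tcp_rot: [180.0, -0.0, 80.9]
wrist_force: [0.1, 0.6, 0.0]
width: 0.0951
grasp_force: 0.0
clock: 3.2
tcp_pos: [0.4674, -0.0647, 0.1964]
tcp_rot: [180.0, -0.0, 80.9]
wrist_force: [0.0, 0.6, 0.0]
width: 0.0951
grasp_force: 0.0
clock: 4.08
tcp_pos: [0.5505, -0.3048, 0.1955]
tcp_rot: [-180.0, -0.0, 80.8]
wrist_force: [0.3, 0.7, -0.2]
width: 0.0948
grasp_force: 0.0
turn wz -0.2 then shift [ 0.13  0.04 -0.11] | tcp [ 0.5505 -0.3048  0.1955] [-180.    -0.    80.8] w 0.0948 t 4.075
[[375.7, 0.0, 279.2], [0.0, 375.7, 209.0], [0.0, 0.0, 1.0]] [-0.03452347  0.          0.          0.          0.        ] [[0.987, -0.158, -0.0, -0.591], [0.153, 0.955, -0.253, 0.235], [0.04, 0.25, 0.967, -0.335], [0.0, 0.0, 0.0, 1.0]]
```

View pics/w1.png

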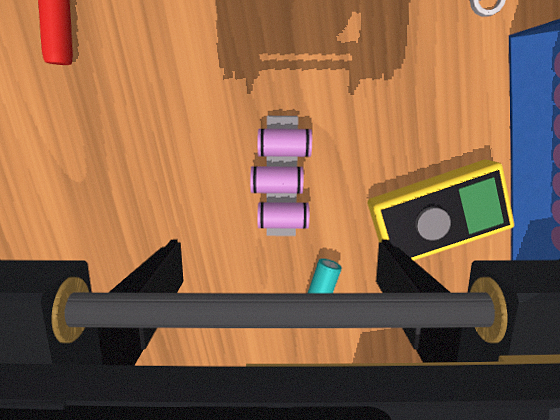

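The wrist view shows the three lilac cells at (285,142), (277,180) and (284,216) on the grey rack, with ends clear. The turquoise look-alike is at (324,275) and the meter at (440,210).

```bash
cat >>h.py <<'E'
def cells(c,z,roi=None,amin=150,cl=5):
    "lilac cylinders: centre, sizes, long-axis angle (mm, deg) on plane z"
    m=cv2.inRange(cv2.cvtColor(c["pixels"],cv2.COLOR_BGR2HSV),(130,40,50),(165,255,255))
    if roi is not None:
        k=np.zeros_like(m);x0,y0,x1,y1=roi;k[y0:y1,x0:x1]=1;m*=k
    m=cv2.morphologyEx(m,cv2.MORPH_CLOSE,np.ones((1,cl),np.uint8))
    for b in cv2.findContours(m,cv2.RETR_EXTERNAL,cv2.CHAIN_APPROX_NONE)[0]:
        if cv2.contourArea(b)<amin: continue
        P=ray(c,b.reshape(-1,2),z)[:,:2]*1000;q=cv2.minAreaRect(P.astype(np.float32))
        a=q[2] if q[1][0]>q[1][1] else q[2]-90
        print("cell",np.round(q[0],1),np.round(q[1],1),round((a+90)%180-90,1),np.round(b.reshape(-1,2).mean(0)))
E
python3 - <<'E'
from h import *
c=read_camera("wrist");cells(c,.021,(200,100,360,245),200,9)
for b in blobs(c,(0,0,100),(179,60,220),10,(255,105,310,240)):print(ray(c,b.reshape(-1,2).mean(0),.012).round(4),cv2.contourArea(b))
E
```

```text
cell [ 549.6 -334.2] [27.1 50.6] -9.0 [284. 217.]
cell [ 548.3 -297.9] [25.8 51.2] -9.1 [277. 181.]
cell [ 562.1 -263.2] [25.6 51. ] -9.0 [285. 144.]
[[ 0.5437 -0.354   0.012 ]] 173.5
[[ 0.5506 -0.3185  0.012 ]] 147.5
[[ 0.5584 -0.2827  0.012 ]] 214.0
[[ 0.5626 -0.2449  0.012 ]] 374.0
```

```bash
python3 -c "
from h import *
import station
print([n for n in dir(station) if n[0]!='_'], getattr(station,'tip_reach',None))
go(.562,-.2635,.1,81)"; 
```

```text
['IKError', 'close_job', 'get_obs', 'read_camera', 'tip_reach'] 0.011
turn wz -0.1 then shift [1.01 0.15 2.39] | tcp [ 0.55   -0.3024  0.1958] [-179.9   -0.    80.9] w 0.0948 t 4.175
```

```bash
python3 -m crank '[0,0,0,0.25,0.04,0.6,0.85,0,0,0,0.25,0.04,0.6,0.85,0,0,0,0.25,0.04,0.6,0.85,0,0,0,0.25,0.03,0.6,0.85,0,0,0,0,0,0.6,0.85,0,0,0,0,0,0.6,0.85,0,0,0,0,0,0.66,0.85,0,0,0,0,0,0,0.85]' 20
python3 -c "
from h import *
go(.562,-.2635,.025,81)"
```

```text
clock: 5.18
tcp_pos: [0.5616, -0.2625, 0.0248]
tcp_rot: [-179.8, -0.1, 81.0]
wrist_force: [1.0, 0.5, 1.1]
width: 0.081
grasp_force: 0.0
turn wz -0.0 then shift [-0.02  0.01 -0.01] | tcp [ 0.5616 -0.2625  0.0248] [-1.798e+02 -1.000e-01  8.100e+01] w 0.081 t 5.175
```

```bash
python3 -m crank '[0,0,0,0,0,0,0.4,0,0,0,0,0,0,0.4,0,0,0,0,0,0,0.4,0,0,0,0,0,0,0.4,0,0,0,0,0,0,0.4,0,0,0,0,0,0,0.4]' 25
python3 -m crank '[0,0,0,0,0,-0.5,0.4,0,0,0,0,0,-0.8,0.4,0,0,0,0,0,-0.8,0.4,0,0,0,0,0,-0.8,0.4,0,0,0,0,0,-0.8,0.4,0,0,0,0,0,0,0.4]'
python3 - <<'E'
from h import *
go(.536,-.04,.17,89.5)
c=read_camera("wrist");cv2.imwrite("pics/w2.png",c["pixels"])
E
```

```text
clock: 5.92
tcp_pos: [0.5625, -0.264, 0.0259]
tcp_rot: [-180.0, -0.0, 80.9]
wrist_force: [0.5, 1.1, -0.2]
width: 0.0381
grasp_force: 0.0
clock: 6.68
tcp_pos: [0.5634, -0.2645, 0.1762]
tcp_rot: [179.8, 0.1, 80.9]
wrist_force: [-1.0, -0.5, 0.1]
width: 0.038
grasp_force: 0.0
turn wz -8.6 then shift [ 5.61 -0.73  0.16] | tcp [ 0.5634 -0.2645  0.1762] [1.798e+02 1.000e-01 8.090e+01] w 0.038 t 6.675
```

View pics/w2.png

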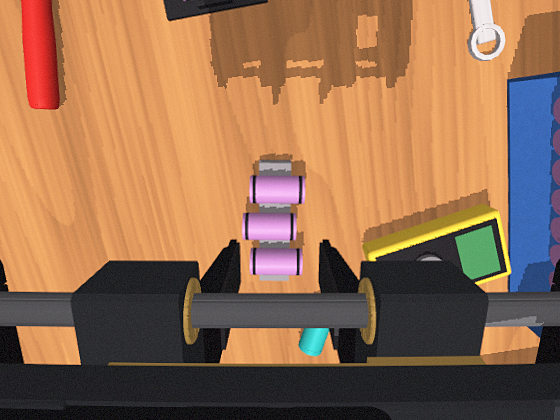

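```bash
python3 - <<'E'
from h import *
c=read_camera("wrist");cells(c,.021,(100,100,460,300),200,9)
c=read_camera("top");cells(c,.021,(350,190,420,235),30,5)
E
```

```text
cell [ 549.3 -334.5] [27.3 51.3] -9.0 [277. 262.]
cell [ 548.4 -297.5] [26.9 51.8] -9.0 [270. 227.]
cell [ 561.2 -263.6] [26.5 51.5] -9.0 [278. 190.]
cell [ 563.9 -266.1] [28.1 48.5] -9.9 [367. 209.]
```

The picture shows the three cells undisturbed at (278,190), (270,227) and (277,262), and the fingers closed on nothing. I'll check the wrist camera geometry against the TCP.

```bash
python3 - <<'E'
from h import *
o=get_obs();c=read_camera("wrist");print(c["view"].round(3).tolist())
from scipy.spatial.transform import Rotation as R
Rt=R.from_euler("xyz",o["tcp_rot"],degrees=True).as_matrix()
for p in [(0,0,0),(0,.019,.011),(0,-.019,.011),(0,.019,-.05)]:
    w=o["tcp_pos"]+Rt@np.array(p);q=c["view"]@np.r_[w,1];q=q[:3]/-q[2];print(p,w.round(3),(c["K"]@[q[0],-q[1],1])[:2].round())
V=c["view"];print("cam in tool",(Rt.T@(-V[:3,:3].T@V[:3,3]-o["tcp_pos"])).round(3),"axis in tool",(Rt.T@-V[2,:3]).round(3))
E
```

```text
[[0.988, -0.156, -0.001, -0.596], [0.151, 0.956, -0.253, 0.189], [0.04, 0.25, 0.967, -0.325], [0.0, 0.0, 0.0, 1.0]]
(0, 0, 0) [ 0.562 -0.264  0.173] [280. 250.]
(0, 0.019, 0.011) [ 0.581 -0.267  0.162] [314. 243.]
(0, -0.019, 0.011) [ 0.543 -0.261  0.162] [246. 243.]
(0, 0.019, -0.05) [ 0.581 -0.267  0.223] [327. 294.]
cam in tool [ 0.072 -0.001 -0.188] axis in tool [-0.254  0.001  0.967]
```

```bash
python3 -m crank '[0,0,0,0,0,0.5,0.85,0,0,0,0,0,0.8,0.85,0,0,0,0,0,0.8,0.85,0,0,0,0,0,0.8,0.85,0,0,0,0,0,0.85,0.85,0,0,0,0,0,0,0.85]' 25
python3 - <<'E'
from h import *
go(.562,-.2635,.025,81)
c=read_camera("wrist")["pixels"];d=cv2.resize(read_camera("scene")["pixels"][140:290,60:260],None,fx=2.8,fy=2.8)
cv2.imwrite("pics/w3.png",cv2.resize(np.hstack([c,d]),(800,300)) if 0 else cv2.resize(np.hstack([c,d[:420,:560]]),(800,300)))
E
```

```text
clock: 7.62
tcp_pos: [0.561, -0.2631, 0.021]
tcp_rot: [-179.7, -0.1, 80.9]
wrist_force: [0.1, 0.6, -0.1]
width: 0.0808
grasp_force: 0.0
turn wz -0.1 then shift [-0.01  0.03 -0.1 ] | tcp [ 0.561  -0.2631  0.021 ] [-1.797e+02 -1.000e-01  8.090e+01] w 0.0808 t 7.625
```

View pics/w3.png

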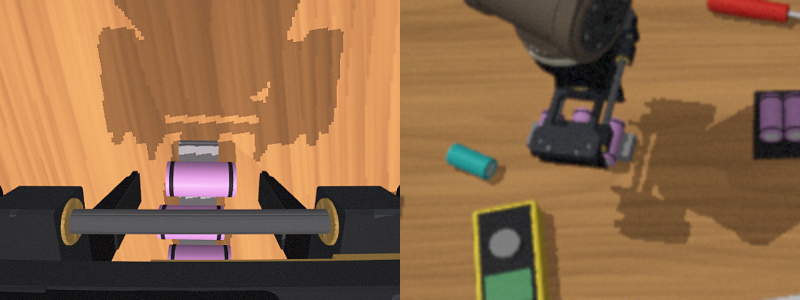

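```bash
python3 -m crank '[0,0,0,0,0,0.1,0.85,0,0,0,0,0,0.1,0.85,0,0,0,0,0,0,0.85]'
python3 -m crank '[0,0,0,0,0,0.05,0.85,0,0,0,0,0,0,0.85]'
python3 -m crank '[0,0,0,0,0,0.05,0.85,0,0,0,0,0,0,0.85]'
python3 -m crank '[0,0,0,0,0,0.05,0.85,0,0,0,0,0,0,0.85]'
python3 - <<'E'
from h import *
c=read_camera("wrist");cells(c,.021,(100,150,460,300),200,9)
cv2.imwrite("pics/w4.png",c["pixels"][180:400])
E
```

```text
clock: 8.1
tcp_pos: [0.5626, -0.264, 0.0161]
tcp_rot: [180.0, -0.0, 80.9]
wrist_force: [-0.4, -0.1, -0.4]
width: 0.0806
grasp_force: 0.0
clock: 8.35
tcp_pos: [0.5626, -0.264, 0.0139]
tcp_rot: [-180.0, -0.0, 80.9]
wrist_force: [-0.1, 0.2, -0.4]
width: 0.0809
grasp_force: 0.0
clock: 8.6
tcp_pos: [0.5625, -0.2639, 0.0117]
tcp_rot: [-180.0, -0.0, 80.9]
wrist_force: [0.8, -0.8, 0.1]
width: 0.0808
grasp_force: 0.0
clock: 8.85
tcp_pos: [0.5625, -0.2639, 0.0097]
tcp_rot: [-180.0, -0.0, 80.9]
wrist_force: [-1.0, -0.4, 0.0]
width: 0.0803
grasp_force: 0.0
cell [ 561.6 -264. ] [28.4 53.9] -10.0 [278. 258.]
```

View pics/w4.png

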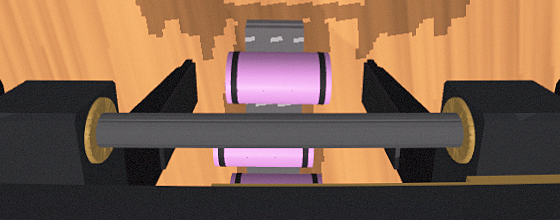

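The gripper has clearly not reached the stated depth. By image scale (2.1 px/mm) the tips are about level with the cell's top at (280,258), so the real tips stand about 30 mm higher than stated. I'll go on down with checks, then close.

```bash
python3 -m crank '[0,0,0,0,0,0.1,0.85,0,0,0,0,0,0.1,0.85,0,0,0,0,0,0,0.85]'
python3 -m crank '[0,0,0,0,0,0.1,0.85,0,0,0,0,0,0,0.85]'
python3 -m crank '[0,0,0,0,0,0,0.45,0,0,0,0,0,0,0.45,0,0,0,0,0,0,0.45,0,0,0,0,0,0,0.45,0,0,0,0,0,0,0.45]' 25

```

```text
clock: 9.28
tcp_pos: [0.5624, -0.2639, 0.0014]
tcp_rot: [-180.0, -0.0, 80.9]
wrist_force: [1.2, -1.3, 0.5]
width: 0.0808
grasp_force: 0.0
clock: 9.52
tcp_pos: [0.5624, -0.2639, -0.0024]
tcp_rot: [-180.0, -0.0, 80.9]
wrist_force: [-0.5, 0.2, 0.0]
width: 0.081
grasp_force: 0.0
clock: 10.15
tcp_pos: [0.5626, -0.264, -0.002]
tcp_rot: [180.0, -0.0, 80.9]
wrist_force: [-0.5, 0.3, 0.3]
width: 0.0501
grasp_force: 25.0
```

```bash
python3 -m crank '[0,0,0,0,0,-0.3,0.45,0,0,0,0,0,-0.7,0.45,0,0,0,0,0,-0.9,0.45,0,0,0,0,0,-0.9,0.45,0,0,0,0,0,-0.9,0.45,0,0,0,0,0,-0.3,0.45,0,0,0,0,0,0,0.45]' 25
python3 -c "
from h import *
go(.536,-.13,.15,90)"
```

```text
clock: 11.02
tcp_pos: [0.5625, -0.264, 0.1582]
tcp_rot: [180.0, 0.0, 80.9]
wrist_force: [0.6, -0.1, -1.3]
width: 0.0497
grasp_force: 25.0
turn wz -9.1 then shift [ 3.35 -0.66  0.2 ] | tcp [ 0.5625 -0.264   0.1582] [180.    0.   80.9] w 0.0497 t 11.025
```

```bash
python3 -m crank '[0,0,-9.1,0,0,0,0.45,0,0,0,0.6,-0.13,0,0.45,0,0,0,0.7,-0.13,0,0.45,0,0,0,0.7,-0.13,0.1,0.45,0,0,0,0.7,-0.13,0.1,0.45,0,0,0,0.65,-0.14,0,0.45,0,0,0,0,0,0,0.45]'
python3 - <<'E'
from h import *
go(.536,-.039,.15,90)
c=read_camera("wrist");cv2.imwrite("pics/w5.png",c["pixels"]);cells(c,.019,None,150,9)
E
```

```text
clock: 11.9
tcp_pos: [0.5351, -0.1277, 0.1491]
tcp_rot: [-179.9, -0.1, 90.0]
wrist_force: [-0.4, -0.2, -0.6]
width: 0.0498
grasp_force: 25.0
turn wz 0.0 then shift [ 2.22  0.02 -0.02] | tcp [ 0.5351 -0.1277  0.1491] [-1.799e+02 -1.000e-01  9.000e+01] w 0.0498 t 11.9
cell [ 549.6 -288.3] [51.4 16. ] 0.1 [293. 358.]
cell [ 534.6 -193.5] [105.4  53.3] 0.2 [279. 267.]
cell [533.7 -78.7] [66.5 27.3] 1.1 [281. 138.]
cell [534.  -50.8] [63.8 26.2] 0.1 [279. 104.]
cell [533.4 -22.4] [53.  26.7] 1.0 [279.  68.]
```

View pics/w5.png

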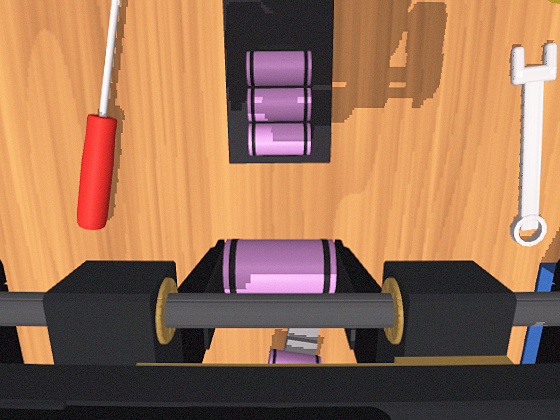

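The wrist view shows the row's cells at (279,68), (279,104) and (281,138), 28.1 mm apart as they should be, and the held cell at (280,265). I'll check camera bias using the held cell, whose position the arm gives.

```bash
python3 - <<'E'
from h import *
o=get_obs();print(o["tcp_pos"])
z=o["tcp_pos"][2]+.023
c=read_camera("wrist");cells(c,z,(200,230,360,292),150,13)
for n,r in(("scene",(200,170,300,240)),("top",(260,195,340,250))):
    c=read_camera(n);print(n,"held z");cells(c,z,None,60,5);print("row z");cells(c,.022,None,60,5)
E
```

```text
[ 0.53561477 -0.12880225  0.14934162]
cell [ 535.3 -128. ] [54.7 26.6] 0.1 [279. 266.]
scene held z
cell [ 891.2 -294.3] [202.3  85.6] 89.7 [117. 336.]
cell [ 633.8 -276.9] [52.5 59.8] -87.9 [142. 206.]
cell [621.7 -47.3] [56.6 72. ] -89.5 [257. 198.]
row z
cell [ 848.6 -339.8] [235.   99.5] 89.7 [117. 336.]
cell [ 549.6 -319.5] [61.  69.4] -87.9 [142. 206.]
cell [535.5 -52.8] [65.7 83.6] -89.5 [257. 198.]
top held z
cell [533.1 -43.9] [66.6 47.5] 89.1 [288. 220.]
cell [ 544.5 -294.9] [17.5 41.4] -9.1 [394. 213.]
cell [ 829.9 -295.3] [ 94.6 204.8] -89.6 [390.  95.]
row z
cell [537.6 -47.8] [77.7 55.4] 89.1 [288. 220.]
cell [ 551.  -340.7] [20.4 48.3] -9.1 [394. 213.]
cell [ 883.9 -341.2] [110.3 238.9] -89.6 [390.  95.]
```

```bash
python3 -m crank '[0,0,0,0,0,0.6,0.45,0,0,0,0,0,0.7,0.45,0,0,0,0,0,0.7,0.45,0,0,0,0,0,0.7,0.45,0,0,0,0,0,0,0.45]'
python3 - <<'E'
from h import *
o=get_obs();print(o["tcp_pos"])
c=read_camera("wrist");cells(c,o["tcp_pos"][2]+.023,(200,230,360,292),150,13);cells(c,.019,(150,0,400,235),150,13)
m=cv2.inRange(cv2.cvtColor(c["pixels"],cv2.COLOR_BGR2HSV),(0,0,0),(179,255,45));cv2.imwrite("pics/w6.png",c["pixels"])
E
```

```text
clock: 12.72
tcp_pos: [0.5352, -0.1303, 0.0403]
tcp_rot: [-179.8, -0.1, 89.9]
wrist_force: [-0.2, -0.2, -1.1]
width: 0.05
grasp_force: 25.0
[ 0.53521027 -0.13029514  0.04028173]
cell [ 534.9 -129.5] [54.8 26.6] 0.1 [279. 266.]
cell [531.5 -78.3] [59.6 27. ] 0.0 [270. 145.]
cell [537.  -50.6] [59.8 26.4] 0.1 [287.  94.]
cell [534.4 -22.3] [55.2 27. ] 0.7 [279.  40.]
```

```bash
python3 -m crank '[0,0,0,0.4,-0.02,-0.25,0.45,0,0,0,0.6,0,0,0.45,0,0,0,0.6,0,0,0.45,0,0,0,0.5,0,0,0.45,0,0,0,0.22,0,0,0.45,0,0,0,0,0,0,0.45]'
python3 -c "
from h import *
go(.5343,-.0373,.0185,90)"
```

```text
clock: 13.52
tcp_pos: [0.5355, -0.0367, 0.0523]
tcp_rot: [180.0, 0.0, 90.1]
wrist_force: [-0.8, 0.2, -0.5]
width: 0.0497
grasp_force: 25.0
turn wz 0.1 then shift [-0.01 -0.03  0.85] | tcp [ 0.5355 -0.0367  0.0523] [180.    0.   90.1] w 0.0497 t 13.525
```

```bash
python3 -m crank '[0,0,0,-0.01,-0.03,0.3,0.45,0,0,0,0,0,0.3,0.45,0,0,0,0,0,0.15,0.45,0,0,0,0,0,0.05,0.45,0,0,0,0,0,0.05,0.45,0,0,0,0,0,0,0.45]'
```

```text
clock: 14.28
tcp_pos: [0.5342, -0.0375, 0.0182]
tcp_rot: [180.0, -0.0, 90.0]
wrist_force: [-0.6, 1.0, 1.0]
width: 0.0497
grasp_force: 25.0
```

```bash
python3 -m crank '[0,0,0,0,0,0.01,0.45,0,0,0,0,0,0,0.55,0,0,0,0,0,0,0.62,0,0,0,0,0,0,0.65,0,0,0,0,0,0,0.65,0,0,0,0,0,-0.4,0.65,0,0,0,0,0,-0.8,0.65,0,0,0,0,0,-0.8,0.7]'
python3 -m crank '[0,0,0,0,0,-0.6,0.85,0,0,0,-0.9,0,-0.2,0.85,0,0,0,-0.9,0,0,0.85,0,0,0,-0.6,0,0,0.85,0,0,0,0,0,0,0.85]'
python3 - <<'E'
from h import *
c=read_camera("wrist");cells(c,.0409,(150,0,400,235),150,13);cells(c,.019,(150,0,400,235),150,13)
cv2.imwrite("pics/w7.png",c["pixels"][:,100:460])
go(.5485,-.2985,.12,81)
E
```

```text
clock: 15.28
tcp_pos: [0.5341, -0.0376, 0.0993]
tcp_rot: [180.0, -0.0, 90.0]
wrist_force: [-1.2, -0.1, 0.9]
width: 0.0653
grasp_force: 0.0
clock: 15.9
tcp_pos: [0.5341, -0.1348, 0.1304]
tcp_rot: [179.9, 0.0, 89.9]
wrist_force: [0.7, 1.1, 0.1]
width: 0.0807
grasp_force: 0.0
cell [534.7 -77.7] [77.7 25. ] 0.0 [283. 129.]
cell [533.8 -38.4] [53.3 50.9] 0.0 [279.  73.]
cell [534.7 -78.9] [83.8 27. ] 0.0 [283. 129.]
cell [533.8 -36.4] [57.5 54.9] 0.0 [279.  73.]
turn wz 8.9 then shift [-4.01  1.    0.26] | tcp [ 0.534  -0.1339  0.1302] [180.   -0.   89.9] w 0.0807 t 15.95
```

View pics/w7.png

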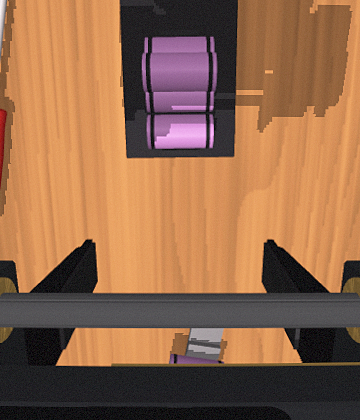

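Cell 1 lies level in the left gap, at (279,73) in the full picture, with the row square below it. Next cell.

```bash
python3 -m crank '[0,0,8.9,0,0,0,0.85,0,0,0,-0.8,0.2,0,0.85,0,0,0,-0.8,0.2,0,0.85,0,0,0,-0.8,0.2,0,0.85,0,0,0,-0.8,0.2,0,0.85,0,0,0,-0.8,0.2,0.3,0.85,0,0,0,0,0,0,0.85]'
python3 -c "
from h import *
go(.5485,-.298,-.002,81)"
```

```text
clock: 16.82
tcp_pos: [0.5488, -0.2983, 0.1169]
tcp_rot: [-179.9, -0.0, 81.1]
wrist_force: [0.3, 0.9, 0.3]
width: 0.0811
grasp_force: 0.0
turn wz 0.1 then shift [ 0.   -0.01  2.97] | tcp [ 0.5488 -0.2983  0.1169] [-179.9   -0.    81.1] w 0.0811 t 16.825
```

```bash
python3 -m crank '[0,0,0,0,0,0.7,0.85,0,0,0,0,0,0.7,0.85,0,0,0,0,0,0.7,0.85,0,0,0,0,0,0.6,0.85,0,0,0,0,0,0.27,0.85,0,0,0,0,0,0,0.85]'
python3 -m crank '[0,0,0,0,0,0,0.45,0,0,0,0,0,0,0.45,0,0,0,0,0,0,0.45,0,0,0,0,0,0,0.45,0,0,0,0,0,0,0.45]' 25
python3 -m crank '[0,0,0,0,0,-0.3,0.45,0,0,0,0,0,-0.7,0.45,0,0,0,0,0,-0.8,0.45,0,0,0,0,0,-0.8,0.45,0,0,-8.9,0,0,0,0.45,0,0,0,0,0,0,0.45]' 25
python3 -c "
from h import *
go(.5343,-.14,.06,90)"
```

```text
clock: 17.58
tcp_pos: [0.5491, -0.2969, -0.0012]
tcp_rot: [-180.0, -0.0, 81.2]
wrist_force: [-0.2, 1.0, 0.6]
width: 0.081
grasp_force: 0.0
clock: 18.2
tcp_pos: [0.5491, -0.298, -0.001]
tcp_rot: [180.0, 0.0, 81.1]
wrist_force: [-0.3, 0.5, 3.7]
width: 0.0498
grasp_force: 24.9
clock: 18.95
tcp_pos: [0.5489, -0.2978, 0.1035]
tcp_rot: [180.0, 0.0, 90.0]
wrist_force: [0.1, -0.1, -2.0]
width: 0.0495
grasp_force: 24.9
turn wz -0.0 then shift [ 3.95 -0.37  1.09] | tcp [ 0.5489 -0.2978  0.1035] [180.   0.  90.] w 0.0495 t 18.95
```

```bash
python3 -m crank '[0,0,0,0.6,-0.07,0,0.45,0,0,0,0.8,-0.1,0.1,0.45,0,0,0,0.8,-0.1,0.3,0.45,0,0,0,0.8,-0.1,0.3,0.45,0,0,0,0.8,0,0.2,0.45,0,0,0,0.15,0,0,0.45,0,0,0,0,0,0,0.45]'
python3 - <<'E'
from h import *
o=get_obs();c=read_camera("wrist");cells(c,o["tcp_pos"][2]+.022,(200,230,360,292),150,13);cells(c,.0409,(150,0,400,110),150,13)
go(.5343,-.065,.0189,90)
E
```

```text
clock: 19.82
tcp_pos: [0.5341, -0.1394, 0.0669]
tcp_rot: [180.0, -0.0, 90.0]
wrist_force: [-0.1, -0.6, -0.5]
width: 0.05
grasp_force: 24.9
cell [ 533.9 -139. ] [54.6 26.8] 0.1 [279. 266.]
cell [534.2 -66. ] [46.4  1.1] 0.1 [280. 108.]
cell [533.4 -39. ] [54.9 49.6] 0.2 [278.  53.]
turn wz -0.0 then shift [1.88 0.   1.2 ] | tcp [ 0.5343 -0.14    0.067 ] [180.   0.  90.] w 0.0495 t 19.875
```

```bash
python3 -m crank '[0,0,0,0.5,0,0,0.45,0,0,0,0.6,0,0,0.45,0,0,0,0.6,0,0,0.45,0,0,0,0.16,0,0,0.45,0,0,0,0,0,0.5,0.45,0,0,0,0,0,0.4,0.45,0,0,0,0,0,0.2,0.45,0,0,0,0,0,0.05,0.45]'
python3 -m crank '[0,0,0,0,0,0.05,0.45,0,0,0,0,0,0,0.45]'
```

```text
clock: 20.88
tcp_pos: [0.5339, -0.0657, 0.0202]
tcp_rot: [-180.0, -0.0, 90.0]
wrist_force: [-0.9, 0.7, -0.2]
width: 0.0498
grasp_force: 24.9
clock: 21.12
tcp_pos: [0.5342, -0.0655, 0.0194]
tcp_rot: [180.0, 0.0, 90.0]
wrist_force: [-2.1, 0.7, 2.7]
width: 0.05
grasp_force: 25.0
```

Contact felt; release, lift, and look.

```bash
python3 -m crank '[0,0,0,0,0,0,0.55,0,0,0,0,0,0,0.62,0,0,0,0,0,0,0.65,0,0,0,0,0,0,0.65,0,0,0,0,0,-0.4,0.65,0,0,0,0,0,-0.8,0.65,0,0,0,0,0,-0.8,0.7,0,0,0,0,0,-0.5,0.85]'
python3 -m crank '[0,0,0,-0.9,0,0,0.85,0,0,0,-0.9,0,0,0.85,0,0,0,0,0,0,0.85]'
python3 - <<'E'
from h import *
c=read_camera("wrist");cells(c,.0409,(150,0,400,235),150,13)
cv2.imwrite("pics/w8.png",c["pixels"][:300,100:460])
go(.5495,-.3345,.117,81)
E
```

```text
clock: 22.12
tcp_pos: [0.5344, -0.0656, 0.1213]
tcp_rot: [179.9, 0.0, 90.0]
wrist_force: [-0.6, -0.4, -0.5]
width: 0.0717
grasp_force: 0.0
clock: 22.5
tcp_pos: [0.5342, -0.1393, 0.1198]
tcp_rot: [179.9, 0.0, 89.9]
wrist_force: [-0.7, 1.0, -0.0]
width: 0.0808
grasp_force: 0.0
cell [536.  -51.9] [72.7 76.4] -90.0 [288. 106.]
turn wz 8.9 then shift [-4.79  1.15  0.06] | tcp [ 0.534  -0.1381  0.1195] [180.    0.   89.9] w 0.0808 t 22.55
```

View pics/w8.png

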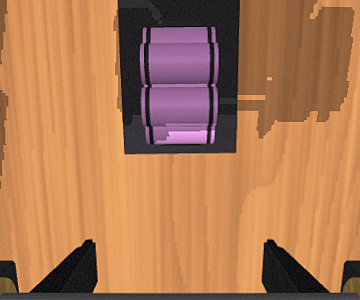

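Two cells lie side by side in the gaps, at (279,65) and (279,105), with ends level. Now the third.

```bash
python3 -m crank '[0,0,8.9,0,0,0,0.85,0,0,0,-0.8,0.2,0,0.85,0,0,0,-0.9,0.2,0,0.85,0,0,0,-0.9,0.2,0,0.85,0,0,0,-0.9,0.2,0,0.85,0,0,0,-0.9,0.2,0,0.85,0,0,0,-0.4,0.15,0,0.85,0,0,0,0,0,0,0.85]'
python3 -c "
from h import *
go(.5495,-.334,-.002,81)"
```

```text
clock: 23.55
tcp_pos: [0.5501, -0.3339, 0.1187]
tcp_rot: [-180.0, -0.0, 81.1]
wrist_force: [0.6, -0.7, 0.4]
width: 0.081
grasp_force: 0.0
turn wz 0.1 then shift [-0.   -0.01  3.02] | tcp [ 0.5501 -0.3339  0.1187] [-180.    -0.    81.1] w 0.081 t 23.55
```

```bash
python3 -m crank '[0,0,0,0,0,0.7,0.85,0,0,0,0,0,0.7,0.85,0,0,0,0,0,0.7,0.85,0,0,0,0,0,0.6,0.85,0,0,0,0,-0.01,0.32,0.85,0,0,0,0,0,0,0.85]'
python3 -m crank '[0,0,0,0,0,0,0.45,0,0,0,0,0,0,0.45,0,0,0,0,0,0,0.45,0,0,0,0,0,0,0.45,0,0,0,0,0,0,0.45]' 25
python3 -m crank '[0,0,0,0,0,-0.3,0.45,0,0,0,0,0,-0.7,0.45,0,0,0,0,0,-0.8,0.45,0,0,0,0,0,-0.8,0.45,0,0,-8.9,0,0,0,0.45,0,0,0,0,0,0,0.45]' 25
python3 -c "
from h import *
go(.5343,-.14,.08,90)"
```

```text
clock: 24.3
tcp_pos: [0.5495, -0.3331, -0.0024]
tcp_rot: [-179.9, -0.0, 81.2]
wrist_force: [-0.3, 0.2, 0.3]
width: 0.0806
grasp_force: 0.0
clock: 24.92
tcp_pos: [0.5496, -0.3344, -0.0017]
tcp_rot: [180.0, 0.0, 81.1]
wrist_force: [-0.5, 0.4, 4.1]
width: 0.05
grasp_force: 24.9
clock: 25.68
tcp_pos: [0.5495, -0.3342, 0.1026]
tcp_rot: [180.0, 0.0, 90.0]
wrist_force: [0.5, 0.1, -1.2]
width: 0.05
grasp_force: 24.9
turn wz -0.0 then shift [ 4.85 -0.38  0.57] | tcp [ 0.5495 -0.3342  0.1026] [180.   0.  90.] w 0.05 t 25.675
```

```bash
python3 -m crank '[0,0,0,0.6,-0.07,0,0.45,0,0,0,0.8,-0.1,0,0.45,0,0,0,0.9,-0.1,0.1,0.45,0,0,0,0.9,-0.11,0.1,0.45,0,0,0,0.9,0,0.2,0.45,0,0,0,0.75,0,0.1,0.45,0,0,0,0,0,0,0.45]'
python3 - <<'E'
from h import *
o=get_obs();c=read_camera("wrist");cells(c,o["tcp_pos"][2]+.0227,(200,230,360,292),150,13);cells(c,.0409,(150,0,400,210),150,13)
go(.5343,-.051,.0405,90)
E
```

```text
clock: 26.55
tcp_pos: [0.5338, -0.1385, 0.0815]
tcp_rot: [-179.9, -0.0, 90.0]
wrist_force: [-0.4, -0.4, -0.8]
width: 0.0499
grasp_force: 24.9
cell [ 533.5 -138. ] [54.8 26.2] 0.1 [279. 266.]
cell [537.2 -51.8] [61.  75.7] -89.1 [281.  80.]
turn wz -0.0 then shift [2.22 0.   1.03] | tcp [ 0.5342 -0.1397  0.0818] [-180.   -0.   90.] w 0.0497 t 26.6
```

```bash
python3 -m crank '[0,0,0,0.5,0,0,0.45,0,0,0,0.7,0,0,0.45,0,0,0,0.7,0,0,0.45,0,0,0,0.3,0,0,0.45,0,0,0,0,0,0.4,0.45,0,0,0,0,0,0.35,0.45,0,0,0,0,0,0.18,0.45,0,0,0,0,0,0.05,0.45]'
python3 -m crank '[0,0,0,0,0,0.03,0.45,0,0,0,0,0,0,0.45]'
```

```text
clock: 27.6
tcp_pos: [0.5339, -0.0527, 0.0419]
tcp_rot: [-179.9, -0.0, 90.0]
wrist_force: [0.3, -0.3, -1.5]
width: 0.0502
grasp_force: 24.9
clock: 27.85
tcp_pos: [0.5344, -0.0523, 0.0417]
tcp_rot: [180.0, 0.0, 90.0]
wrist_force: [0.2, -0.3, -1.3]
width: 0.0499
grasp_force: 24.9
```

```bash
python3 -m crank '[0,0,0,0.02,0,0.03,0.45,0,0,0,0,0,0,0.45]'; python3 -m crank '[0,0,0,0,0,0.03,0.45,0,0,0,0,0,0,0.45]'
```

```text
clock: 28.1
tcp_pos: [0.5345, -0.0514, 0.0407]
tcp_rot: [179.9, 0.0, 90.0]
wrist_force: [0.7, 1.1, 2.5]
width: 0.05
grasp_force: 24.9
clock: 28.35
tcp_pos: [0.5345, -0.0514, 0.0404]
tcp_rot: [179.9, 0.0, 90.0]
wrist_force: [-3.6, 0.4, 15.6]
width: 0.05
grasp_force: 25.0
```

```bash
python3 -m crank '[0,0,0,0,0,0.02,0.45,0,0,0,0,0,0,0.45]'
```

```text
clock: 28.6
tcp_pos: [0.5345, -0.0514, 0.0402]
tcp_rot: [179.9, 0.0, 90.0]
wrist_force: [-6.1, 2.6, 25.2]
width: 0.0497
grasp_force: 25.0
```

```bash
python3 -m crank '[0,0,0,0,0,-0.05,0.45,0,0,0,0,0,0,0.53,0,0,0,0,0,0,0.57,0,0,0,0,0,0,0.62,0,0,0,0,0,0,0.65,0,0,0,0,0,-0.4,0.65,0,0,0,0,0,-0.8,0.65,0,0,0,0,0,-0.8,0.7]'
python3 -m crank '[0,0,0,-0.9,0,-0.4,0.85,0,0,0,-0.9,0,-0.4,0.85,0,0,0,0,0,0,0.85]'
python3 - <<'E'
from h import *
c=read_camera("wrist");cells(c,.0628,(150,0,400,235),150,13)
cv2.imwrite("pics/w9.png",c["pixels"][:300,100:460])
c=read_camera("scene");cells(c,.05,(220,150,300,220),50,3)
go(.549,.13,.17,90)
E
```

```text
clock: 29.6
tcp_pos: [0.5342, -0.0514, 0.1222]
tcp_rot: [180.0, -0.0, 90.0]
wrist_force: [-0.8, -0.1, 0.2]
width: 0.0655
grasp_force: 0.0
clock: 29.98
tcp_pos: [0.5347, -0.1253, 0.1544]
tcp_rot: [179.8, 0.1, 89.9]
wrist_force: [0.4, -0.0, -0.3]
width: 0.0803
grasp_force: 0.0
cell [534.1 -50.8] [72.  71.7] 1.2 [285. 119.]
cell [540.3 -52.1] [81.4 86.2] -1.3 [257. 196.]
turn wz -0.0 then shift [ 6.33  0.38 -0.43] | tcp [ 0.534  -0.1233  0.1528] [180.  -0.  90.] w 0.0805 t 30.075
```

View pics/w9.png

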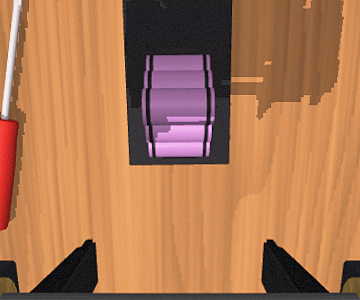

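The pyramid is complete: the apex cell is at (278,105), saddled level on the two below. Now the post, viewed from straight above (row about 110).

```bash
cat >>h.py <<'E'
def rings(c,lo,hi,z,roi=None,amin=60,k=3):
    m=cv2.inRange(cv2.cvtColor(c["pixels"],cv2.COLOR_BGR2HSV),lo,hi)
    m=cv2.morphologyEx(m,cv2.MORPH_OPEN,np.ones((k,k),np.uint8))
    if roi is not None:
        q=np.zeros_like(m);x0,y0,x1,y1=roi;q[y0:y1,x0:x1]=1;m*=q
    for b in cv2.findContours(m,cv2.RETR_EXTERNAL,cv2.CHAIN_APPROX_NONE)[0]:
        if cv2.contourArea(b)<amin: continue
        P=(ray(c,b.reshape(-1,2),z)[:,:2]*1000).astype(np.float32)
        e=cv2.minEnclosingCircle(P);f=cv2.fitEllipse(P)
        print("ring circ",np.round(e[0],1),"d",round(2*e[1],1),"ell",np.round(f[0],1),np.round(f[1],1),"px",b.reshape(-1,2).mean(0).round())
E
python3 -m crank '[0,0,0,0.5,0,0,0.85,0,0,0,0.7,0,0,0.85,0,0,0,0.8,0,0,0.85,0,0,0,0.76,0.03,0,0.85,0,0,0,0,0,0,0.85]'
python3 - <<'E'
from h import *
print(get_obs()["tcp_pos"])
c=read_camera("wrist");cv2.imwrite("pics/w10.png",c["pixels"])
for z in(.03,.054):rings(c,(10,110,60),(30,255,255),z,(240,60,320,170),20)
E
```

```text
clock: 30.7
tcp_pos: [0.5348, -0.0097, 0.1521]
tcp_rot: [-179.9, -0.0, 90.2]
wrist_force: [-0.4, 0.2, -0.1]
width: 0.0812
grasp_force: 0.0
[ 0.5347759  -0.00974922  0.15209194]
ring circ [532.8  59.5] d 17.1 ell [532.9  59.4] [16.  16.4] px [278. 114.]
ring circ [532.9  59.7] d 15.7 ell [533.   59.6] [14.7 15.1] px [278. 114.]
```

View pics/w10.png

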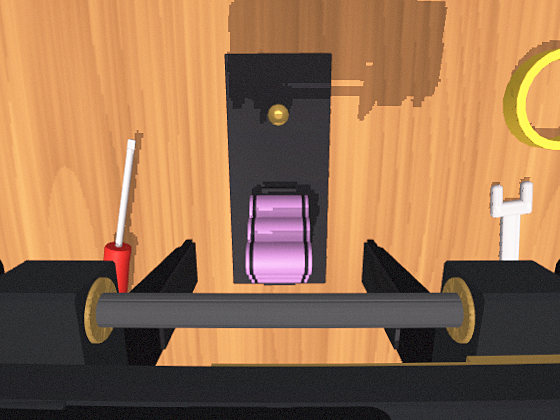

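The post stands at (278,114), giving (532.9, 59.5) mm, which is 110 mm from the row's centre as it must be. Next the insulator, viewed the same way.

```bash
python3 -m crank '[0,0,0,0.6,0.08,0,0.98,0,0,0,0.8,0.08,0.2,0.98,0,0,0,0.8,0.09,0.2,0.98,0,0,0,0.7,0.09,0.15,0.98,0,0,0,0.55,0,0,0.98,0,0,0,0,0,0,0.98]'
python3 - <<'E'
from h import *
print(get_obs()["tcp_pos"])
c=read_camera("wrist");cv2.imwrite("pics/w11.png",c["pixels"])
rings(c,(0,0,50),(179,70,255),.008,(150,20,420,235),300)
c=read_camera("top");rings(c,(0,0,60),(179,70,255),.009,(130,190,220,305),20,1)
E
```

```text
clock: 31.5
tcp_pos: [0.5486, 0.1259, 0.13]
tcp_rot: [-180.0, 0.0, 90.1]
wrist_force: [-0.1, 0.0, 0.2]
width: 0.0932
grasp_force: 0.0
[0.54863425 0.12587609 0.13003859]
ring circ [533.4 101.1] d 88.4 ell [533.8 101.4] [ 16.4 122.1] px [262. 226.]
ring circ [444.4 201. ] d 46.8 ell [452.5 200.2] [20.1 49.9] px [159. 107.]
ring circ [546.7 201.6] d 59.2 ell [546.7 201.6] [58.  58.3] px [278. 105.]
ring circ [319.  201.2] d 37.1 ell [320.7 199.2] [20.9 30. ] px [199. 300.]
ring circ [443.4 342. ] d 65.0 ell [442.5 343. ] [24.7 56.5] px [148. 256.]
ring circ [500.9 277.2] d 76.5 ell [497.6 277.3] [25.9 65. ] px [171. 236.]
ring circ [416.2 236.2] d 274.2 ell [413.6 237.9] [126.2 237.1] px [189. 265.]
ring circ [569.2 231.4] d 140.3 ell [567.7 236.8] [ 82.  140.5] px [187. 209.]
```

```bash
python3 -m crank '[0,0,0,0.5,-0.02,0.3,0.98,0,0,0,0.7,-0.02,0.5,0.98,0,0,0,0.68,-0.01,0.5,0.98,0,0,0,0,0,0.7,0.98,0,0,0,0,0,0.7,0.98,0,0,0,0,0,0.4,0.98,0,0,0,0,0,0.2,0.98,0,0,0,0,0,0,0.98]'
python3 -m crank '[0,0,0,0,0,0.1,0.98,0,0,0,0,0,0,0.98]'
python3 -m crank '[0,0,0,0,0,0.08,0.98,0,0,0,0,0,0,0.98]'
python3 -c "
from h import *
go(.5467,.201,-.018,90)"
```

```text
clock: 32.6
tcp_pos: [0.547, 0.2002, -0.0017]
tcp_rot: [-180.0, -0.0, 90.0]
wrist_force: [0.1, -0.4, 0.7]
width: 0.0935
grasp_force: 0.0
clock: 32.85
tcp_pos: [0.5471, 0.2002, -0.0053]
tcp_rot: [180.0, -0.0, 90.0]
wrist_force: [0.0, 0.2, -0.1]
width: 0.0935
grasp_force: 0.0
clock: 33.1
tcp_pos: [0.5469, 0.2001, -0.0089]
tcp_rot: [-180.0, -0.0, 90.0]
wrist_force: [-0.8, -0.2, -0.2]
width: 0.0933
grasp_force: 0.0
turn wz 0.0 then shift [ 0.02 -0.    0.23] | tcp [ 0.5469  0.2001 -0.0089] [-180.   -0.   90.] w 0.0933 t 33.1
```

```bash
for i in 1; do python3 -m crank '[0,0,0,0.02,0,0.06,0.98,0,0,0,0,0,0,0.98]'; python3 -m crank '[0,0,0,0,0,0.05,0.98,0,0,0,0,0,0,0.98]';python3 -m crank '[0,0,0,0,0,0.04,0.98,0,0,0,0,0,0,0.98]'; python3 -m crank '[0,0,0,0,0,0.04,0.98,0,0,0,0,0,0,0.98]'; done | grep -E "tcp_pos|force"
```

```text
tcp_pos: [0.5468, 0.201, -0.0114]
wrist_force: [0.3, -0.3, -0.6]
grasp_force: 0.0
tcp_pos: [0.5468, 0.201, -0.0134]
wrist_force: [-0.3, 0.4, 0.6]
grasp_force: 0.0
tcp_pos: [0.5469, 0.201, -0.015]
wrist_force: [0.1, -0.9, -0.1]
grasp_force: 0.0
tcp_pos: [0.5468, 0.201, -0.0166]
wrist_force: [0.5, -0.1, -0.3]
grasp_force: 0.0
```

```bash
for i in 1; do python3 -m crank '[0,0,0,0,0,0.03,0.98,0,0,0,0,0,0,0.98]'; python3 -m crank '[0,0,0,0,0,0.03,0.98,0,0,0,0,0,0,0.98]'; done | grep -E "tcp_pos|force"
```

```text
tcp_pos: [0.5469, 0.201, -0.0177]
wrist_force: [-0.9, -0.4, -0.6]
grasp_force: 0.0
tcp_pos: [0.547, 0.201, -0.018]
wrist_force: [-2.1, -0.5, 11.2]
grasp_force: 5.4
```

Table contact at tcp z = -0.018, so the tips sit 18 mm behind the TCP. I'll back off 1.5 mm and grip.

```bash
python3 -m crank '[0,0,0,0,0,-0.07,0.98,0,0,0,0,0,0,0.55,0,0,0,0,0,0,0.55,0,0,0,0,0,0,0.55,0,0,0,0,0,0,0.55,0,0,0,0,0,0,0.55]' 25
python3 -m crank '[0,0,0,0,0,-0.3,0.55,0,0,0,0,0,-0.6,0.55,0,0,0,0,0,-0.8,0.55,0,0,0,0,0,-0.8,0.55,0,0,0,0,0,-0.3,0.55,0,0,0,0,0,0,0.55]'
python3 - <<'E'
from h import *
go(.5331,.0590,.0,90)
c=read_camera("wrist");cv2.imwrite("pics/w12.png",c["pixels"])
E
```

```text
clock: 35.35
tcp_pos: [0.5469, 0.201, -0.0161]
tcp_rot: [-180.0, -0.0, 90.0]
wrist_force: [-0.5, 0.4, 0.3]
width: 0.0576
grasp_force: 25.0
clock: 36.1
tcp_pos: [0.5471, 0.201, 0.0965]
tcp_rot: [179.9, -0.0, 90.0]
wrist_force: [-0.7, 0.9, -0.5]
width: 0.0579
grasp_force: 25.0
turn wz 0.0 then shift [-3.55 -0.35  2.41] | tcp [0.5471 0.201  0.0965] [179.9  -0.   90. ] w 0.0579 t 36.1
```

View pics/w12.png

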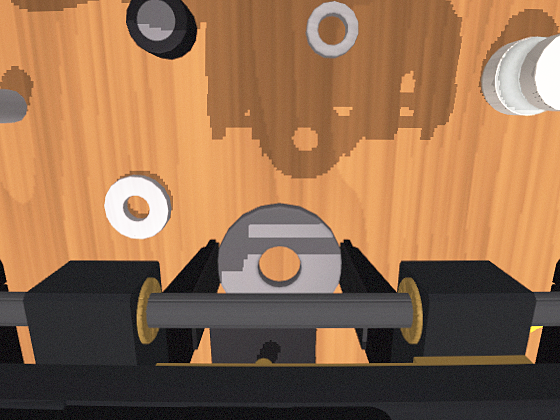

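The insulator is held level, with its hole at (279,265). The spacer is visible at (332,28), the clamp ring at (138,207) and the cap at (160,22). The grip width is 57.8 mm instead of 60, so I'll check the hole's place in the hand.

```bash
python3 - <<'E'
from h import *
o=get_obs();c=read_camera("wrist");z=o["tcp_pos"][2]+.0161+.008;print(o["tcp_pos"])
g=c["pixels"];m=cv2.inRange(cv2.cvtColor(g,cv2.COLOR_BGR2HSV),(5,70,90),(25,255,255))
roi=np.zeros_like(m);roi[235:292,240:320]=1;m*=roi
for b in cv2.findContours(m,cv2.RETR_EXTERNAL,cv2.CHAIN_APPROX_NONE)[0]:
    if cv2.contourArea(b)>200:
        P=(ray(c,b.reshape(-1,2),z)[:,:2]*1000).astype(np.float32);print(cv2.fitEllipse(P),P.min(0),P.max(0))
# outer front arc of disc
m=cv2.inRange(cv2.cvtColor(g,cv2.COLOR_BGR2HSV),(0,0,60),(179,60,255));roi[:]=0;roi[196:245,225:336]=1;m*=roi
b=max(cv2.findContours(m,cv2.RETR_EXTERNAL,cv2.CHAIN_APPROX_NONE)[0],key=cv2.contourArea).reshape(-1,2)
b=np.array([(x,b[b[:,0]==x,1].min()) for x in range(232,328,2)]);P=ray(c,b,z)[:,:2]*1000
A=np.c_[2*P,np.ones(len(P))];s=np.linalg.lstsq(A,(P**2).sum(1),rcond=None)[0];print("circle",s[:2],2*np.sqrt(s[2]+s[0]**2+s[1]**2))
E
```

```text
[0.54665043 0.2008967  0.09558918]
((546.3280639648438, 203.2539825439453), (17.5047607421875, 19.007099151611328), 90.6983413696289) [536.8718 194.3082] [555.7473  212.03226]
circle [546.39273776 203.81962964] 56.60115539844092
```

```bash
python3 -m crank '[0,0,0,-0.6,-0.07,0,0.55,0,0,0,-0.8,-0.09,0,0.55,0,0,0,-0.8,-0.09,0,0.55,0,0,0,-0.8,-0.09,0,0.55,0,0,0,-0.57,0,0,0.55,0,0,0,0,0,0.6,0.55,0,0,0,0,0,0.5,0.55,0,0,0,0,0,0,0.55]'
cat >>h.py <<'E'
def hover(dz,lo=(10,110,40),hi=(30,255,255),ztip=.054):
    "post seen through the hole of a held ring: post blob at z=.054; hole edge points at the ring's top, z=tcp+dz"
    o=get_obs();c=read_camera("wrist");print(o["tcp_pos"].round(4));rings(c,lo,hi,ztip,(240,235,320,292),5,1)
    return c
E
python3 - <<'E'
from h import *
c=hover(.0241);g=c["pixels"][180:320,180:380];cv2.imwrite("pics/w13.png",cv2.resize(g,None,fx=3,fy=3))
E
```

```text
clock: 37.2
tcp_pos: [0.5321, 0.0581, 0.0499]
tcp_rot: [-179.8, -0.0, 90.0]
wrist_force: [0.5, -0.6, 0.6]
width: 0.0583
grasp_force: 25.0
[0.5321 0.0581 0.0499]
ring circ [532.9  59.3] d 12.7 ell [532.7  58.6] [ 6.2 11.2] px [281. 251.]
```

View pics/w13.png

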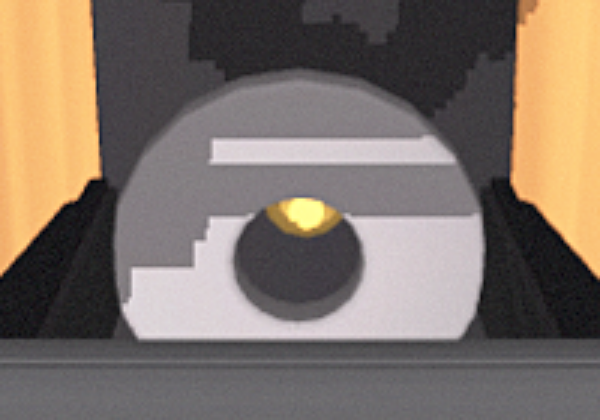

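The brass tip shows through the hole: tip at about (281,251), hole centre at about (280,266). Allowing for the height difference, that is an offset of only about 1 mm. I'll correct and lower.

```bash
python3 -m crank '[0,0,0,-0.02,0.02,0.1,0.55,0,0,0,0,0,0.2,0.55,0,0,0,0,0,0.2,0.55,0,0,0,0,0,0,0.55]'
python3 -m crank '[0,0,0,0,0,0.2,0.55,0,0,0,0,0,0.2,0.55,0,0,0,0,0,0.2,0.55,0,0,0,0,0,0.2,0.55,0,0,0,0,0,0,0.55]'
python3 -m crank '[0,0,0,0,0,0.12,0.55,0,0,0,0,0,0,0.55]'
```

```text
clock: 37.75
tcp_pos: [0.5338, 0.0574, 0.0313]
tcp_rot: [-179.9, -0.0, 90.0]
wrist_force: [-1.3, -0.3, 0.3]
width: 0.0581
grasp_force: 25.0
clock: 38.38
tcp_pos: [0.5338, 0.0574, -0.0008]
tcp_rot: [-179.9, -0.0, 90.0]
wrist_force: [-0.5, 0.1, -0.0]
width: 0.0577
grasp_force: 25.0
clock: 38.62
tcp_pos: [0.5341, 0.0574, -0.005]
tcp_rot: [-180.0, -0.0, 90.0]
wrist_force: [0.6, 0.2, 0.1]
width: 0.058
grasp_force: 25.0
```

```bash
python3 -m crank '[0,0,0,0,0,0.1,0.55,0,0,0,0,0,0.02,0.55,0,0,0,0,0,0,0.55]'
python3 -m crank '[0,0,0,0,0,0,0.68,0,0,0,0,0,0,0.8,0,0,0,0,0,0,0.8,0,0,0,0,0,0,0.8,0,0,0,0,0,-0.4,0.8,0,0,0,0,0,-0.8,0.8,0,0,0,0,0,-0.9,0.8,0,0,0,0,0,-0.9,0.8]'
python3 -m crank '[0,0,0,-0.85,0,-0.8,0.8,0,0,0,-0.85,0,0,0.8,0,0,0,0,0,0,0.8]'
python3 - <<'E'
from h import *
c=read_camera("wrist");print(get_obs()["tcp_pos"])
rings(c,(0,0,50),(179,75,255),.014,(180,40,380,200),150,1)
cv2.imwrite("pics/w14.png",c["pixels"])
E
```

```text
clock: 39.0
tcp_pos: [0.5342, 0.0574, -0.0097]
tcp_rot: [-180.0, -0.0, 90.0]
wrist_force: [-0.3, -0.8, -0.4]
width: 0.0578
grasp_force: 25.0
clock: 40.0
tcp_pos: [0.5341, 0.0574, 0.1126]
tcp_rot: [180.0, -0.0, 90.0]
wrist_force: [0.3, -0.3, 0.4]
width: 0.076
grasp_force: 0.0
clock: 40.38
tcp_pos: [0.5342, -0.0122, 0.1437]
tcp_rot: [179.9, 0.0, 89.9]
wrist_force: [-0.3, 0.2, -0.1]
width: 0.0761
grasp_force: 0.0
[ 0.53408491 -0.01121712  0.14326834]
ring circ [533.7  33.2] d 128.7 ell [534.7  34. ] [ 97.1 107.5] px [281. 138.]
```

```bash
python3 - <<'E'
from h import *
c=read_camera("wrist");h=cv2.cvtColor(c["pixels"],cv2.COLOR_BGR2HSV)
for r in(60,75,90,100,125,135,150):print(r,[tuple(h[r,x]) for x in(240,255,265,290,300,320)])
for v in(75,90):rings(c,(0,0,v),(179,75,255),.014,(180,40,380,190),100,1)
E
```

```text
60 [(np.uint8(120), np.uint8(11), np.uint8(46)), (np.uint8(150), np.uint8(10), np.uint8(51)), (np.uint8(90), np.uint8(6), np.uint8(41)), (np.uint8(115), np.uint8(36), np.uint8(43)), (np.uint8(120), np.uint8(36), np.uint8(42)), (np.uint8(158), np.uint8(25), np.uint8(41))]
75 [(np.uint8(128), np.uint8(28), np.uint8(36)), (np.uint8(140), np.uint8(18), np.uint8(43)), (np.uint8(158), np.uint8(26), np.uint8(39)), (np.uint8(165), np.uint8(35), np.uint8(44)), (np.uint8(90), np.uint8(6), np.uint8(45)), (np.uint8(110), np.uint8(41), np.uint8(37))]
90 [(np.uint8(133), np.uint8(44), np.uint8(41)), (np.uint8(143), np.uint8(8), np.uint8(122)), (np.uint8(165), np.uint8(13), np.uint8(120)), (np.uint8(158), np.uint8(9), np.uint8(118)), (np.uint8(165), np.uint8(14), np.uint8(181)), (np.uint8(138), np.uint8(21), np.uint8(61))]
100 [(np.uint8(30), np.uint8(12), np.uint8(41)), (np.uint8(165), np.uint8(17), np.uint8(123)), (np.uint8(155), np.uint8(13), np.uint8(120)), (np.uint8(0), np.uint8(8), np.uint8(121)), (np.uint8(165), np.uint8(21), np.uint8(121)), (np.uint8(135), np.uint8(13), np.uint8(39))]
125 [
[... 271 characters left out ...]

135 [(np.uint8(158), np.uint8(18), np.uint8(58)), (np.uint8(150), np.uint8(7), np.uint8(183)), (np.uint8(170), np.uint8(8), np.uint8(189)), (np.uint8(165), np.uint8(11), np.uint8(181)), (np.uint8(162), np.uint8(7), np.uint8(178)), (np.uint8(130), np.uint8(25), np.uint8(62))]
150 [(np.uint8(0), np.uint8(5), np.uint8(56)), (np.uint8(135), np.uint8(17), np.uint8(60)), (np.uint8(132), np.uint8(22), np.uint8(57)), (np.uint8(162), np.uint8(26), np.uint8(49)), (np.uint8(139), np.uint8(34), np.uint8(60)), (np.uint8(159), np.uint8(28), np.uint8(63))]
ring circ [533.7  57.8] d 59.7 ell [533.7  57.7] [58.5 58.8] px [279. 114.]
ring circ [533.9  57.7] d 59.5 ell [533.8  57.7] [58.4 58.5] px [279. 114.]
```

The insulator sits round the post at (279,114), measuring 59.6 mm wide at the height of its seat and 2 mm from the post axis. Now the spacer.

```bash
python3 -m crank '[0,0,0,0.6,0.15,0,0.7,0,0,0,0.9,0.2,0,0.7,0,0,0,0.9,0.2,0,0.7,0,0,0,0.9,0.2,0.1,0.7,0,0,0,0.9,0.2,0.1,0.7,0,0,0,0.9,0.2,0.1,0.7,0,0,0,0.9,0.12,0,0.7,0,0,0,0.6,0,0,0.7]'
python3 -m crank '[0,0,0,0,0,0,0.7]'
python3 - <<'E'
from h import *
print(get_obs()["tcp_pos"])
c=read_camera("wrist");rings(c,(0,0,80),(179,60,255),.010,(200,40,360,190),150,1)
rings(c,(20,150,90),(40,255,255),.010,None,150,1)
E
```

```text
clock: 41.48
tcp_pos: [0.5843, 0.2558, 0.1301]
tcp_rot: [-180.0, -0.0, 90.1]
wrist_force: [0.2, -1.3, -0.0]
width: 0.0668
grasp_force: 0.0
clock: 41.6
tcp_pos: [0.5841, 0.2551, 0.1301]
tcp_rot: [-180.0, 0.0, 90.2]
wrist_force: [0.1, -0.1, -0.3]
width: 0.0665
grasp_force: 0.0
[0.58412347 0.25507921 0.1301426 ]
ring circ [582.9 327.3] d 35.4 ell [583.  327.3] [34.4 34.4] px [278. 110.]
ring circ [592.3 400. ] d 35.9 ell [592.2 397.4] [27.7 33.6] px [291.  15.]
```

```bash
python3 -m crank '[0,0,0,0.5,-0.02,0.3,0.7,0,0,0,0.7,0,0.5,0.7,0,0,0,0.6,0,0.6,0.7,0,0,0,0,0,0.8,0.7,0,0,0,0,0,0.7,0.7,0,0,0,0,0,0.5,0.7,0,0,0,0,0,0.2,0.7,0,0,0,0,0,0,0.7]'
python3 -c "
from h import *
go(.5832,.3269,-.0158,90)"
```

```text
clock: 42.65
tcp_pos: [0.5842, 0.3254, -0.0137]
tcp_rot: [-180.0, -0.0, 90.0]
wrist_force: [0.1, 0.1, 0.3]
width: 0.0666
grasp_force: 0.0
turn wz 0.0 then shift [ 0.04 -0.02  0.05] | tcp [ 0.5842  0.3254 -0.0137] [-180.   -0.   90.] w 0.0666 t 42.65
```

```bash
python3 -m crank '[0,0,0,0.04,-0.02,0.05,0.7,0,0,0,0,0,0,0.3,0,0,0,0,0,0,0.3,0,0,0,0,0,0,0.3,0,0,0,0,0,0,0.3,0,0,0,0,0,0,0.3]' 25
python3 -m crank '[0,0,0,0,0,-0.3,0.3,0,0,0,0,0,-0.6,0.3,0,0,0,0,0,-0.8,0.3,0,0,0,0,0,-0.8,0.3,0,0,0,0,0,-0.3,0.3,0,0,0,0,0,0,0.3]'
python3 -c "
from h import *
go(.5332,.0592,.1,90)"
```

```text
clock: 43.4
tcp_pos: [0.5833, 0.327, -0.0155]
tcp_rot: [180.0, -0.0, 90.0]
wrist_force: [-0.5, -0.2, 2.5]
width: 0.0353
grasp_force: 25.0
clock: 44.15
tcp_pos: [0.5834, 0.3271, 0.0969]
tcp_rot: [179.9, -0.0, 90.0]
wrist_force: [-0.5, 0.3, -1.4]
width: 0.0354
grasp_force: 25.0
turn wz 0.0 then shift [-6.7  -1.25 -0.08] | tcp [0.5834 0.3271 0.0969] [179.9  -0.   90. ] w 0.0354 t 44.15
```

```bash
python3 -m crank '[0,0,0,-0.7,-0.15,0,0.3,0,0,0,-0.9,-0.18,0,0.3,0,0,0,-0.9,-0.18,0,0.3,0,0,0,-0.9,-0.18,0,0.3,0,0,0,-0.9,-0.18,0,0.3,0,0,0,-0.9,-0.18,0,0.3,0,0,0,-0.9,-0.2,0,0.3,0,0,0,-0.6,0,0,0.3]'
python3 -m crank '[0,0,0,0,0,0.5,0.3,0,0,0,0,0,0.6,0.3,0,0,0,0,0,0,0.3]'
python3 - <<'E'
from h import *
go(.5332,.0592,-.0015,90)
hover(.0255)
E
```

```text
clock: 45.15
tcp_pos: [0.5322, 0.0576, 0.0951]
tcp_rot: [-179.9, -0.0, 90.0]
wrist_force: [0.1, -0.3, -0.3]
width: 0.0354
grasp_force: 25.0
clock: 45.52
tcp_pos: [0.5319, 0.0589, 0.0502]
tcp_rot: [-179.7, -0.0, 90.0]
wrist_force: [0.1, -0.3, -0.9]
width: 0.0356
grasp_force: 25.0
turn wz 0.0 then shift [0.01 0.03 1.29] | tcp [0.5319 0.0589 0.0502] [-179.7   -0.    90. ] w 0.0356 t 45.525
[0.5319 0.0589 0.0502]
ring circ [532.6  59.1] d 11.7 ell [532.5  58.4] [ 5.4 10.8] px [281. 254.]
```

```bash
python3 -m crank '[0,0,0,0.01,0.01,0.1,0.3,0,0,0,0,0,0.2,0.3,0,0,0,0,0,0.2,0.3,0,0,0,0,0,0,0.3]'
python3 -m crank '[0,0,0,0,0,0.2,0.3,0,0,0,0,0,0.2,0.3,0,0,0,0,0,0.2,0.3,0,0,0,0,0,0.1,0.3,0,0,0,0,0,0,0.3]'
python3 -m crank '[0,0,0,0,0,0.05,0.3,0,0,0,0,0,0,0.3]'
```

```text
clock: 46.08
tcp_pos: [0.5334, 0.0594, 0.0317]
tcp_rot: [-179.9, -0.0, 90.0]
wrist_force: [-0.6, -0.2, 0.7]
width: 0.0348
grasp_force: 25.0
clock: 46.7
tcp_pos: [0.5336, 0.0594, 0.004]
tcp_rot: [-180.0, -0.0, 90.0]
wrist_force: [0.4, -0.9, -0.4]
width: 0.0353
grasp_force: 25.0
clock: 46.95
tcp_pos: [0.5338, 0.0594, 0.0024]
tcp_rot: [180.0, -0.0, 90.0]
wrist_force: [-0.1, 0.6, -1.3]
width: 0.0351
grasp_force: 25.0
```

```bash
python3 -m crank '[0,0,0,0,0,0.08,0.3,0,0,0,0,0,0,0.3]'
python3 -m crank '[0,0,0,0,0,0,0.42,0,0,0,0,0,0,0.6,0,0,0,0,0,0,0.6,0,0,0,0,0,0,0.6,0,0,0,0,0,-0.4,0.6,0,0,0,0,0,-0.8,0.7,0,0,0,0,0,-0.9,0.8,0,0,0,0,0,-0.9,0.8]'
python3 -m crank '[0,0,0,-0.85,0,-0.6,0.8,0,0,0,-0.85,0,0,0.8,0,0,0,0,0,0,0.8]'
python3 - <<'E'
from h import *
c=read_camera("wrist");o=get_obs();print(o["tcp_pos"])
rings(c,(0,0,80),(179,75,255),.024,(180,40,380,190),100,1)
g=cv2.cvtColor(c["pixels"],cv2.COLOR_BGR2HSV)
print([int(v) for v in g[118,235:325:2,2]],[int(v) for v in g[75:160:2,262,2]])
c=read_camera("scene")
for r in(160,240):pass
rings(c,(0,0,80),(179,70,255),.009,(345,145,440,230),60,1)
go(.4395,.128,.13,90)
E
```

```text
clock: 47.2
tcp_pos: [0.5337, 0.0594, -0.0011]
tcp_rot: [-180.0, -0.0, 90.0]
wrist_force: [-0.2, 0.0, 0.4]
width: 0.0353
grasp_force: 25.0
clock: 48.2
tcp_pos: [0.5337, 0.0594, 0.1214]
tcp_rot: [180.0, -0.0, 90.0]
wrist_force: [1.0, 0.3, 0.0]
width: 0.0755
grasp_force: 0.0
clock: 48.58
tcp_pos: [0.5338, -0.0102, 0.1444]
tcp_rot: [179.9, 0.0, 89.9]
wrist_force: [0.3, 0.5, -0.1]
width: 0.0758
grasp_force: 0.0
[ 0.5337086  -0.00920197  0.14405944]
ring circ [533.8  57.9] d 57.8 ell [533.8  57.9] [56.7 56.9] px [279. 115.]
[58, 58, 57, 61, 76, 186, 181, 183, 185, 187, 187, 165, 196, 196, 199, 201, 142, 110, 136, 139, 214, 255, 253, 207, 138, 137, 130, 36, 252, 253, 251, 250, 246, 166, 183, 176, 178, 174, 175, 181, 69, 56, 61, 61, 55] [47, 43, 45, 32, 115, 126, 123, 127, 122, 126, 118, 118, 170, 197, 193, 194, 194, 193, 204, 191, 195, 197, 199, 196, 189, 185, 151, 111, 196, 186, 185, 182, 183, 185, 178, 194, 102, 54, 52, 60, 60, 60, 61]
ring circ [440.7 198. ] d 54.9 ell [440.7 199.1] [47.7 51.9] px [361. 164.]
turn wz -0.0 then shift [ 3.41 -2.35  0.34] | tcp [ 0.5337 -0.0086  0.1438] [180.  -0.  90.] w 0.0762 t 48.675
```

The spacer shows concentric on the disc at (279,118), 44 px wide as expected at that height. Now the clamp ring.

```bash
python3 -m crank '[0,0,0,0.5,-0.35,0,0.9,0,0,0,0.75,-0.5,0,0.9,0,0,0,0.75,-0.5,0.1,0.9,0,0,0,0.75,-0.5,0.1,0.9,0,0,0,0.66,-0.5,0.14,0.9,0,0,0,0,0,0,0.9,0,0,0,0,0,0,0.9]'
python3 - <<'E'
from h import *
print(get_obs()["tcp_pos"])
c=read_camera("wrist");rings(c,(0,0,80),(179,60,255),.010,(200,40,360,190),150,1)
E
```

```text
clock: 49.55
tcp_pos: [0.4396, 0.1283, 0.1297]
tcp_rot: [180.0, -0.0, 90.1]
wrist_force: [0.5, 0.2, 0.5]
width: 0.0855
grasp_force: 0.0
[0.43959621 0.12831564 0.12974434]
ring circ [437.7 201.6] d 49.4 ell [437.7 201.5] [48.3 48.5] px [277. 108.]
```

```bash
python3 -m crank '[0,0,0,0.5,-0.03,0.3,0.9,0,0,0,0.7,0,0.5,0.9,0,0,0,0.63,0,0.6,0.9,0,0,0,0,0,0.8,0.9,0,0,0,0,0,0.7,0.9,0,0,0,0,0,0.5,0.9,0,0,0,0,0,0.2,0.9,0,0,0,0,0,0,0.9]'
python3 -c "
from h import *
go(.4379,.2011,-.0158,90)"
```

```text
clock: 50.6
tcp_pos: [0.4387, 0.2007, -0.0146]
tcp_rot: [-180.0, 0.0, 90.0]
wrist_force: [0.7, 0.0, 0.1]
width: 0.0852
grasp_force: 0.0
turn wz -0.0 then shift [ 0.01 -0.02  0.03] | tcp [ 0.4387  0.2007 -0.0146] [-180.    0.   90.] w 0.0852 t 50.6
```

```bash
python3 -m crank '[0,0,0,0.01,-0.02,0.03,0.9,0,0,0,0,0,0,0.45,0,0,0,0,0,0,0.45,0,0,0,0,0,0,0.45,0,0,0,0,0,0,0.45,0,0,0,0,0,0,0.45]' 25
python3 -m crank '[0,0,0,0,0,-0.3,0.45,0,0,0,0,0,-0.6,0.45,0,0,0,0,0,-0.8,0.45,0,0,0,0,0,-0.8,0.45,0,0,0,0,0,-0.3,0.45,0,0,0,0,0,0,0.45]'
python3 -c "
from h import *
go(.5334,.0590,.1,90)"
```

```text
clock: 51.35
tcp_pos: [0.4378, 0.2014, -0.0156]
tcp_rot: [180.0, -0.0, 90.0]
wrist_force: [-0.5, -0.7, 0.9]
width: 0.0493
grasp_force: 25.0
clock: 52.1
tcp_pos: [0.4378, 0.2014, 0.0968]
tcp_rot: [179.9, -0.0, 90.0]
wrist_force: [-0.8, -0.5, -1.4]
width: 0.0496
grasp_force: 25.0
turn wz 0.0 then shift [-3.56  2.39 -0.08] | tcp [0.4378 0.2014 0.0968] [179.9  -0.   90. ] w 0.0496 t 52.1
```

```bash
python3 -m crank '[0,0,0,-0.5,0.34,0,0.45,0,0,0,-0.8,0.54,0,0.45,0,0,0,-0.8,0.54,0,0.45,0,0,0,-0.8,0.54,0,0.45,0,0,0,-0.66,0.43,0,0.45,0,0,0,0,0,0.5,0.45,0,0,0,0,0,0.4,0.45,0,0,0,0,0,0,0.45]'
python3 -m crank '[0,0,0,0,0,0,0.45]'
python3 - <<'E'
from h import *
go(.5334,.0590,.0084,90)
hover(.0255)
E
```

```text
clock: 53.1
tcp_pos: [0.5323, 0.0592, 0.0585]
tcp_rot: [-179.8, -0.0, 90.0]
wrist_force: [-0.6, 1.2, -1.1]
width: 0.0493
grasp_force: 25.0
clock: 53.22
tcp_pos: [0.5333, 0.0593, 0.0603]
tcp_rot: [-180.0, -0.0, 90.1]
wrist_force: [0.0, 0.2, 0.3]
width: 0.0494
grasp_force: 25.0
turn wz 0.1 then shift [-0.01  0.    1.3 ] | tcp [0.5333 0.0593 0.0603] [-180.    -0.    90.1] w 0.0494 t 53.225
[0.5333 0.0593 0.0603]
ring circ [533.   56.5] d 7.8 ell [533.1  56.5] [1.9 7.5] px [279. 250.]
```

```bash
python3 -m crank '[0,0,0,-0.01,0,0.1,0.45,0,0,0,0,0,0.2,0.45,0,0,0,0,0,0.2,0.45,0,0,0,0,0,0,0.45]'
python3 -m crank '[0,0,0,0,0,0.2,0.45,0,0,0,0,0,0.2,0.45,0,0,0,0,0,0.2,0.45,0,0,0,0,0,0.1,0.45,0,0,0,0,0,0,0.45]'
python3 -m crank '[0,0,0,0,0,0.07,0.45,0,0,0,0,0,0,0.45]'
```

```text
clock: 53.78
tcp_pos: [0.533, 0.0586, 0.0396]
tcp_rot: [-179.9, -0.0, 90.0]
wrist_force: [0.1, 0.5, 0.5]
width: 0.0497
grasp_force: 25.0
clock: 54.4
tcp_pos: [0.5332, 0.0586, 0.012]
tcp_rot: [-180.0, -0.0, 90.0]
wrist_force: [0.1, -0.1, -0.6]
width: 0.0489
grasp_force: 25.0
clock: 54.65
tcp_pos: [0.5334, 0.0586, 0.0095]
tcp_rot: [180.0, -0.0, 90.0]
wrist_force: [-0.6, 0.5, -1.6]
width: 0.0496
grasp_force: 25.0
```

```bash
python3 -m crank '[0,0,0,0,0,0.02,0.45,0,0,0,0,0,0,0.58,0,0,0,0,0,0,0.7,0,0,0,0,0,0,0.7,0,0,0,0,0,-0.4,0.7,0,0,0,0,0,-0.8,0.7,0,0,0,0,0,-0.9,0.8,0,0,0,0,0,-0.8,0.8]'
python3 -m crank '[0,0,0,-0.85,0,-0.5,0.8,0,0,0,-0.85,0,0,0.8,0,0,0,0,0,0,0.8]'
python3 - <<'E'
from h import *
c=read_camera("wrist");o=get_obs();print(o["tcp_pos"])
g=cv2.cvtColor(c["pixels"],cv2.COLOR_BGR2HSV);print([int(v) for v in g[118,235:325:2,2]])
rings(c,(10,110,60),(30,255,255),.054,(240,60,320,170),20)
rings(c,(0,0,215),(179,60,255),.034,(230,60,330,180),60,1)
cells(c,.0628,(150,100,400,290),150,13)
c=read_camera("scene");rings(c,(0,0,0),(179,255,60),.03,(400,155,435,185),30,1)
c=read_camera("top");rings(c,(0,0,0),(179,255,60),.03,(140,235,166,258),15,1)
E
```

```text
clock: 55.65
tcp_pos: [0.5334, 0.0586, 0.1271]
tcp_rot: [179.9, -0.0, 90.0]
wrist_force: [0.2, 0.2, 0.3]
width: 0.0752
grasp_force: 0.0
clock: 56.02
tcp_pos: [0.5334, -0.011, 0.146]
tcp_rot: [179.9, 0.0, 89.9]
wrist_force: [0.3, 0.9, 0.8]
width: 0.076
grasp_force: 0.0
[ 0.53332994 -0.01001053  0.14565165]
[62, 64, 58, 61, 52, 157, 176, 187, 193, 188, 199, 193, 203, 204, 204, 192, 153, 65, 133, 135, 132, 122, 125, 129, 137, 137, 128, 45, 201, 255, 255, 255, 255, 255, 255, 255, 255, 247, 175, 178, 81, 50, 62, 58, 56]
ring circ [533.2  59.4] d 15.6 ell [533.2  59.4] [14.5 14.9] px [279. 113.]
ring circ [537.5  48.5] d 42.8 ell [538.   44.8] [17.6 42.1] px [285. 131.]
ring circ [548.   67.8] d 17.8 ell [548.5  68. ] [ 6.  17.7] px [298. 101.]
cell [538.2 -35.3] [63.3 73.4] -87.9 [293. 239.]
ring circ [479.4 322.9] d 55.8 ell [479.1 322. ] [38.2 54.9] px [417. 171.]
ring circ [471.1 321.4] d 40.1 ell [471.4 321.4] [31.6 39.9] px [153. 246.]
```

```bash
python3 -m crank '[0,0,0,0.6,-0.15,-0.1,0.8,0,0,0,0.9,-0.22,0,0.8,0,0,0,0.9,-0.22,0,0.8,0,0,0,0.9,-0.22,0,0.8,0,0,0,0.9,-0.22,0,0.8,0,0,0,0.9,-0.22,0,0.8,0,0,0,0.9,-0.24,0,0.8,0,0,0,0.45,0,0,0.8]'
python3 -m crank '[0,0,0,0,0,0,0.8]'
python3 - <<'E'
from h import *
print(get_obs()["tcp_pos"])
c=read_camera("wrist");rings(c,(0,0,0),(179,110,110),.030,(200,40,360,190),150,3)
E
```

```text
clock: 57.18
tcp_pos: [0.4726, 0.2507, 0.1488]
tcp_rot: [-180.0, -0.0, 90.2]
wrist_force: [-0.8, -0.8, -1.2]
width: 0.076
grasp_force: 0.0
clock: 57.3
tcp_pos: [0.4735, 0.2496, 0.1487]
tcp_rot: [180.0, 0.0, 90.2]
wrist_force: [0.3, -0.2, -0.2]
width: 0.076
grasp_force: 0.0
[0.47352112 0.24957875 0.14868786]
ring circ [469.6 328.7] d 38.7 ell [469.5 328.8] [36.5 37.9] px [275. 101.]
```

```bash
python3 -m crank '[0,0,0,0.5,-0.05,0.3,0.8,0,0,0,0.7,-0.04,0.4,0.8,0,0,0,0.77,0,0.5,0.8,0,0,0,0,0,0.8,0.8,0,0,0,0,0,0.8,0.8,0,0,0,0,0,0.7,0.8,0,0,0,0,0,0.4,0.8,0,0,0,0,0,0,0.8]'
python3 -c "
from h import *
go(.4697,.3283,-.0098,90)"
```

```text
clock: 58.35
tcp_pos: [0.4697, 0.3271, -0.0083]
tcp_rot: [-179.9, 0.0, 90.0]
wrist_force: [1.2, -0.2, 0.9]
width: 0.0758
grasp_force: 0.0
turn wz -0.0 then shift [ 0.03 -0.    0.04] | tcp [ 0.4697  0.3271 -0.0083] [-179.9    0.    90. ] w 0.0758 t 58.35
```

```bash
python3 -m crank '[0,0,0,0.02,0,0.04,0.8,0,0,0,0,0,0,0.35,0,0,0,0,0,0,0.35,0,0,0,0,0,0,0.35,0,0,0,0,0,0,0.35,0,0,0,0,0,0,0.35]' 25
python3 -m crank '[0,0,0,0,0,-0.3,0.35,0,0,0,0,0,-0.6,0.35,0,0,0,0,0,-0.8,0.35,0,0,0,0,0,-0.8,0.35,0,0,0,0,0,-0.3,0.35,0,0,0,0,0,0,0.35]'
python3 - <<'E'
from h import *
go(.5334,.0590,.1,90)
c=read_camera("wrist");o=get_obs();rings(c,(0,0,0),(179,110,110),o["tcp_pos"][2]+.04,(200,190,360,280),100,3)
E
```

```text
clock: 59.1
tcp_pos: [0.4701, 0.3282, -0.0087]
tcp_rot: [180.0, -0.0, 90.0]
wrist_force: [-0.8, 0.4, 1.8]
width: 0.0398
grasp_force: 25.0
clock: 59.85
tcp_pos: [0.4702, 0.3282, 0.1037]
tcp_rot: [179.9, -0.0, 90.0]
wrist_force: [-0.2, -1.1, -1.6]
width: 0.0397
grasp_force: 25.0
turn wz 0.0 then shift [-6.73  1.58  0.09] | tcp [0.4702 0.3282 0.1037] [179.9  -0.   90. ] w 0.0397 t 59.85
ring circ [469.3 330.3] d 65.8 ell [470.  337.1] [32.4 54.8] px [283. 258.]
```

```bash
python3 -m crank '[0,0,0,-0.7,0.18,0,0.35,0,0,0,-0.9,0.23,0,0.35,0,0,0,-0.9,0.23,0,0.35,0,0,0,-0.9,0.23,0,0.35,0,0,0,-0.9,0.23,0,0.35,0,0,0,-0.9,0.23,0,0.35,0,0,0,-0.9,0.23,0,0.35,0,0,0,-0.63,0.02,0,0.35]'
python3 -m crank '[0,0,0,0,0,0.4,0.35,0,0,0,0,0,0.4,0.35,0,0,0,0,0,0.2,0.35,0,0,0,0,0,0,0.35,0,0,0,0,0,0,0.35]'
python3 -c "
from h import *
go(.5334,.0590,.0253,90)"
```

```text
clock: 60.9
tcp_pos: [0.5332, 0.0574, 0.1017]
tcp_rot: [-179.9, -0.0, 90.0]
wrist_force: [0.7, 0.4, -0.2]
width: 0.04
grasp_force: 25.0
clock: 61.52
tcp_pos: [0.5335, 0.0594, 0.0633]
tcp_rot: [180.0, -0.0, 90.1]
wrist_force: [0.5, -0.2, -1.3]
width: 0.0397
grasp_force: 25.0
turn wz 0.1 then shift [-0.01 -0.    0.95] | tcp [0.5335 0.0594 0.0633] [180.   -0.   90.1] w 0.0397 t 61.525
```

```bash
python3 -m crank '[0,0,0,-0.01,0,0.2,0.35,0,0,0,0,0,0.2,0.35,0,0,0,0,0,0,0.35]'
python3 -m crank '[0,0,0,0,0,0.2,0.35,0,0,0,0,0,0.2,0.35,0,0,0,0,0,0,0.35]'
python3 -m crank '[0,0,0,0,0,0.1,0.35,0,0,0,0,0,0,0.35]'
```

```text
clock: 61.9
tcp_pos: [0.533, 0.0586, 0.0464]
tcp_rot: [-179.9, -0.0, 90.0]
wrist_force: [-0.9, 0.4, 0.4]
width: 0.0397
grasp_force: 25.0
clock: 62.28
tcp_pos: [0.533, 0.0585, 0.0304]
tcp_rot: [-179.9, -0.0, 90.0]
wrist_force: [-0.0, -0.4, 0.2]
width: 0.0397
grasp_force: 25.0
clock: 62.52
tcp_pos: [0.5333, 0.0586, 0.027]
tcp_rot: [-180.0, -0.0, 90.0]
wrist_force: [0.7, -0.4, -0.6]
width: 0.0401
grasp_force: 25.0
```

Lower the last 1.5 mm, release, retreat and take the last picture.

```bash
python3 -m crank '[0,0,0,0,0,0.03,0.35,0,0,0,0,0,0,0.35]'
python3 -m crank '[0,0,0,0,0,0,0.5,0,0,0,0,0,0,0.65,0,0,0,0,0,0,0.65,0,0,0,0,0,0,0.65,0,0,0,0,0,-0.4,0.65,0,0,0,0,0,-0.8,0.65,0,0,0,0,0,-0.8,0.8,0,0,0,0,0,-0.8,0.8]'
python3 -m crank '[0,0,0,-0.85,0,-0.4,0.8,0,0,0,-0.85,0,0,0.8,0,0,0,0,0,0,0.8]'
python3 - <<'E'
from h import *
c=read_camera("wrist");g=c["pixels"];print(get_obs()["tcp_pos"])
d=read_camera("scene")["pixels"][160:235,220:345]
a=cv2.resize(g[60:300,200:360],(400,600));b=cv2.resize(d,(400,240))
cv2.imwrite("pics/w15.png",np.hstack([a,np.vstack([b,np.zeros((360,400,3),np.uint8)])]))
E
```

```text
clock: 62.78
tcp_pos: [0.5334, 0.0586, 0.026]
tcp_rot: [180.0, -0.0, 90.0]
wrist_force: [0.2, -0.2, -0.9]
width: 0.0397
grasp_force: 25.0
clock: 63.78
tcp_pos: [0.5333, 0.0586, 0.1401]
tcp_rot: [179.9, -0.0, 90.0]
wrist_force: [0.5, 0.4, -0.6]
width: 0.0744
grasp_force: 0.0
clock: 64.15
tcp_pos: [0.5335, -0.011, 0.1552]
tcp_rot: [179.9, 0.0, 89.9]
wrist_force: [0.1, 0.5, 1.0]
width: 0.0761
grasp_force: 0.0
[ 0.53335537 -0.01002706  0.15483018]
```

View pics/w15.png

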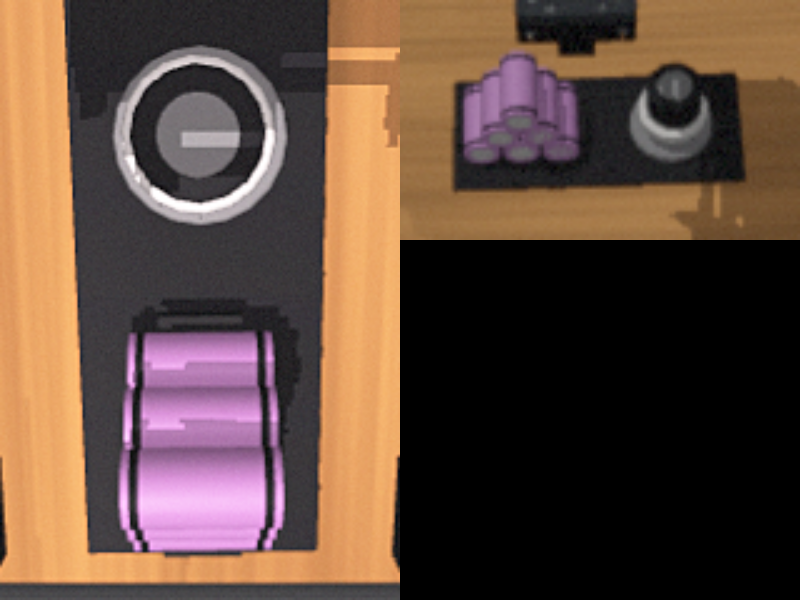

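The last picture shows the full pyramid at (200,470) and the stack of disc, ring and cap concentric on the post at (200,135). Handing in.

```bash
python3 -c "
from station import *
print(close_job())"
```

```text
the job is handed in; nothing more can be done
None
```

The job is handed in, with no verdict returned: the last picture shows all three cells in the pyramid and the insulator, one spacer (the only one found), clamp ring and cap concentric on the post, after about 64 s of robot time.

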